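Unlock the tester case and slide its lid open

ROBOT

A 7-joint arm with a two-finger parallel gripper is mounted at the origin on a cart in front of the work surface, level with it; the furniture and walls round the work are solid. World frame = base frame: x ahead of the robot, y to its left, z up, the work surface at z = 0. Lengths are in mm, angles in rad, forces in N, time in s.
With the tool pointing down it reaches from about 400 to 875 mm from the base axis. Payload 4.4 kg.
Tool frame: the origin (TCP) lies on the centre line of the jaws, within the pads' length; the fingertips stand ctrl.nose_length ahead of it and the grasp point (between the pads) lies 6 mm ahead of it (ctrl.nose_length is the distance from the TCP to the fingertips, in mm); z points along the fingers, y is the direction in which the jaws open and shut (so a half turn about z gives the same grasp; the last joint's range is limited). The gripper opens to 85 mm and grips with 20 to 120 N. Pads are 22 mm wide; open, the fingers measure 114 mm over their backs; the gripper's body (76 mm by 85 mm) begins 54 mm behind the grasp point. The pads swing forward as they close: fully open they stand 13 mm farther back than shut.
Start: joints at [-1.233, 0.628, 0.038, 1.517, -0.027, 0.996, -0.02], TCP at [255.373, 597.748, 226.613] pointing down, gripper open.
Joint ranges: [-3.06, 3.06], [-0.37, 2.12], [-1.25, 1.32], [0.18, 2.47], [-1.1, 4.24], [0.23, 1.98], [-2.94, 2.94]. Speed limits (rad/s): [2.57, 2.57, 3.14, 3.14, 3.14, 3.14, 3.14].

INTERFACE

Orientations are given as [roll, pitch, yaw] about the fixed x, y, z axes, in that order (R = Rz(yaw) Ry(pitch) Rx(roll)).
In Python, from cell import ctrl, vision gives the robot as it stands. The module is installed in compiled form; this text tells all that it offers.
- The arm moves only by the shell command python3 -m inch 'ROWS'. ROWS is a JSON object of lists of equal length, an entry for each row: "travel": the shift along the tool's x, y, z in cm, a list of three; "twist": the turn about the tool's z in degrees; "fingers": the finger opening in cm, from 0 to 8.54. A call has exactly 10 rows; each row is the pose to reach, as a shift and turn from the pose commanded when the call began, along the tool's axes at that moment; what a row does not reach only later rows make up. A row lasts 1/12 s, in which the tool goes at most 41.7 mm and 7.16 degrees, less where a joint would pass 70% of its speed; a pose out of reach is approached as far as the arm can. A call with a gripper value outside its range is refused whole. The fingers move at their own pace and stop on an object; the grip force is fixed at half the most. Time passes only in rows, so rows that repeat a pose let the fingers close, or fill a call up. It gives the time, the measured TCP pose, the force and the opening at its end, in the units of the state.
- ctrl.read_state(): the state, without advancing time (a new reading comes with each control period).
- vision.get_image(name): name is "scene" or "top"; returns a dict with "frame" (420x560x3 uint8, red, green, blue), "fx", "fy", "cx", "cy" (pixels), "position" and "orientation" of the camera in the world. Camera axes: x right, y down, z forward; pixel columns grow to the right and rows downward; lengths in mm; the calibration is good to about 2 mm. A picture is of the moment at which its call begins. There is no depth.
- ctrl.finish_job(): hands the job in, once; it reports no verdict.
The state is a dict: "clock": time; "qpos": joint angles; "qd": joint speeds; "tau": joint torques, N m; "eef_pos": TCP position; "tool_rot": TCP orientation; "force": force on the tool from outside, world axes, zero at the start; "torque": the same for the moment, N m; "width": finger opening in mm.
Only numpy, scipy, OpenCV 4.12 (cv2) and the standard library are available. Lean on these libraries where they do the work, as an engineer would, in place of code of your own. Each camera call takes 0.05 s, during which the arm holds its last target.

TASK

Open up the soap tester case for the day: pinch the two orange release tabs of its lock dial, turn the dial clockwise away from the red mark until it stands in its open catch at the green mark, where both tabs must spring right out again and hold it, and let go. Then slide the clear lid by its dark wooden knob towards the front of the case until its steel lug rests against the rubber-faced brass stop, and let go of it. Be gentle (no more than 22 N on a tab, no more than 20 N against the stop), and leave the other goods on the table undisturbed.

Things in the scene. Friction and masses are not known exactly. Their poses are not given: they have to be found in the camera images.
- case: Tester case, fixed to the table: pale wooden tray 130 (x) by 150 (y) by 45 mm high with a clear sliding lid, a rail on its -y side, a round white lock housing (radius 50, 56 mm high, axis 125 mm along +y from the origin) on its +y side. Origin: centre of the tray's underside, on the table; x points to its back, y to the lock, z up. The front, to which the lid opens, is -x.
- dial (a joint): Angle of the lock dial, rad: 0 locked (pointer at red mark), grows clockwise from above. The open catch (green mark) is about 0.03 either side of an angle between 0.70 and 1.20, reset daily: find it by feel. In a catch the tabs hold the dial; with both pressed 3.5 mm it turns (0.05 N m), also right past the open catch, up to 1.40. Eased or let go at the catch, the tabs pop out and lock it.
- dial_axis (a point): Point on the dial's axis, 79 mm above the table; z up, x the line through the tabs (x of the case when locked; turns with the dial). Dial: grey disc of radius 37.5 mm, top at 61.5 mm; on it a block 24 (x) by 30 (y) mm up to 97 mm with a tab on each x side; a steel tongue, as low as the disc, reaches 68 mm from the axis (to -y when locked) and bars the lid until open.
- tab_a: Orange tab on the dial's +x side: 20 mm wide (y), 63.5 to 96.5 mm above the table. Origin: middle of its outer face, 23 mm from the axis when out (faces 46 mm apart). Pressed straight towards the axis, 5 mm at most; 3.5 mm frees it. Spring: 5 N at first, 10 N at 3.5 mm, 12 N fully in; over 22 N is too much. Between the catches the housing wall keeps it in 3 mm by itself.
- tab_b: The like tab on the -x side of the dial; the same in every way, mirrored.
- lid: Clear lid, 126 (x) by 140 (y) mm, 4 mm thick, top 51.5 mm above the table. Origin: centre of its underside; axes as the case's. It slides only along -x of the case, 50 to 75 mm until its lug meets the stop, against 1.5 N of friction, and stays where left. A steel cleat near its +y edge meets the dial's tongue unless the dial is open.
- lid_knob (a point): Centre of the grip part of the dark wooden knob on the middle of the lid: a round grip of 22 mm diameter from 61.5 to 77.5 mm above the table on a narrower neck; the point is 67.5 mm above the table.
- lug (a point): Steel lug on the lid's back corner over the -y rail; origin: middle of its front (-x) face, the face that meets the stop; axes as the case's.
- stop: Brass stop block with a black rubber face, clamped on the -y rail; where along the rail differs from day to day. Origin: in the plane of its rubber face (which looks to +x of the case), 46 mm above the table; axes as the case's. The thin rubber hardly gives; more than 20 N between lid and stop is too hard.
- floral_tin: Tin with a red and white flower print, 62x118x82 mm, a bystander on the table; origin: centre of its underside.
- round_tin: Round tin with a flower print, 74 mm across, 32 mm high, a bystander on the table; origin: centre of its underside.
- lilac_carton: Lilac upright carton, 40x46x105 mm, a bystander on the table; origin: centre of its underside.
- soap_box: Pale pink flat soap box, 56x78x26 mm, a bystander on the table; origin: centre of its underside.
- green_box: Small dark green box, 50x50x22 mm, a bystander on the table; origin: centre of its underside.
- kraft_box: Plain brown upright box, 55x60x98 mm, a bystander on the table; origin: centre of its underside.

How it is judged (in metres and radians):
On the way, in this order (a step that is already met when the one before it is completed fails the run):
1. the dial is turned to the open catch and both tabs have sprung out (value of joint dial above 0.6 rad and distance between each of tab_a, tab_b and dial_axis above 0.0215 m), for 0.2 s.
2. the lid's lug has come to the stop (x of lug in the frame of stop below 0.002 m), for 0.2 s.
At the end, for the whole second after the job is handed in: The dial stands in its open catch (0.6 rad or more) with both tabs out to within 1.5 mm, and the lid rests with its lug within 2 mm of the stop's face, at rest and let go (all of step 1 and x of lug in the frame of stop below 0.002 m and linear speed of lid below 0.01 m/s); the robot touches nothing.
It fails at once if more than 22 N on a release tab (contact force between the fingers and tab_a above 22 N or contact force between the fingers and tab_b above 22 N).
It fails at once if the lid is pushed against the stop with more than 20 N (contact force between lid and stop above 20 N).
It fails at once if other goods on the table are moved by more than 20 mm (distance of any of floral_tin, round_tin, lilac_carton, soap_box, green_box, kraft_box from where it was at the start of the episode above 0.02 m).
It also fails if it takes over 70 s, if anything falls off the work surface, if the arm or the gripper's body presses on something with over 40 N, if the wrist force passes 120 N, or if a joint passes its speed limit or range.

## Working session

There is one attempt and no reset: what is moved stays moved. The work goes in short steps, Python scripts to look and compute and a shell command to move; the robot and the scene stay as the last step left them, time stands still between calls to the robot, and variables do not carry over. Pictures are saved under pics/ and viewed, and the job is handed in when it is done.

```bash
mkdir -p pics; python3 - <<'E'
from cell import ctrl, vision
import cv2
print(ctrl.read_state(), ctrl.nose_length)
for n in("scene","top"):
    d=vision.get_image(n); cv2.imwrite(f"pics/{n}0.png",d["frame"][:,:,::-1])
    print({k:v for k,v in d.items() if k!="frame"})
E
```

```text
{'clock': 0.0, 'qpos': array([-1.23281369,  0.62933444,  0.03839747,  1.51834836, -0.02700215,
        0.99629174, -0.02000469]), 'qd': array([-0.00127102, -0.00058993,  0.00132809, -0.00022358,  0.00126799,
        0.00125696,  0.00041945]), 'tau': array([ 2.10502481e-04, -5.63405156e+01,  1.22618202e+00, -1.93450177e+01,
        1.10082608e-02,  1.04660302e-02,  1.87819978e-05]), 'eef_pos': array([255.08924757, 597.1796415 , 225.70213297]), 'tool_rot': array([-3.13972715e+00, -4.35528613e-06,  2.73784059e+00]), 'force': array([ 0.24377124, -0.17093526, -0.23701334]), 'torque': array([-0.06302261, -0.04596836, -0.00196848]), 'width': 84.9220874412892} 25.0
{'fx': 484.07596816080854, 'fy': 484.07596816080854, 'cx': 276.27857316826817, 'cy': 211.73258120662382, 'position': array([-107.82288382, -943.95878466,  773.52895326]), 'orientation': array([-2.11265198,  0.01998619, -0.6059944 ])}
{'fx': 414.0394998376677, 'fy': 414.0394998376677, 'cx': 275.90694494555515, 'cy': 204.4208354883797, 'position': array([ 456.44242591,   44.41693916, 1265.35802472]), 'orientation': array([-3.07358219, -0.00502854, -1.5932474 ])}
```

View pics/scene0.png

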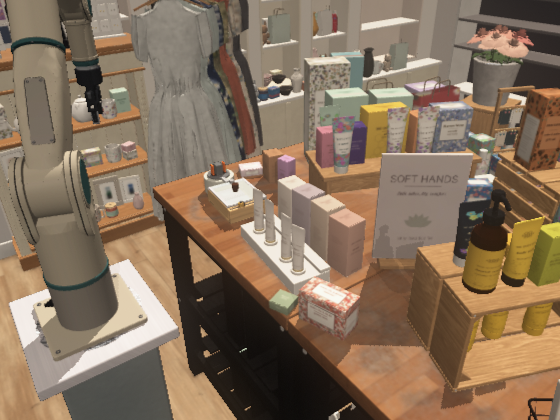

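View pics/top0.png

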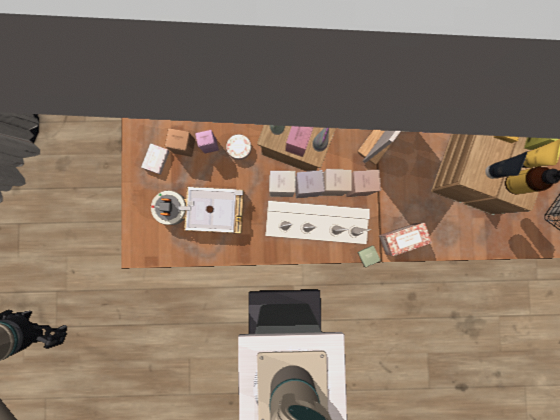

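The case is at the left end of the table: in the top view the lid is near (213,210) and the dial near (167,208). In the scene view it's at about (232,195). I'll zoom in.

```bash
python3 - <<'E'
import cv2
t=cv2.imread("pics/top0.png")[170:250,140:255]; cv2.imwrite("pics/t1.png",cv2.resize(t,None,fx=6.9,fy=6.9,interpolation=cv2.INTER_CUBIC))
t=cv2.imread("pics/scene0.png")[150:230,190:290]; cv2.imwrite("pics/s1.png",cv2.resize(t,None,fx=7.4,fy=7.4,interpolation=cv2.INTER_CUBIC))
E
```

```text
(no output)
```

View pics/t1.png

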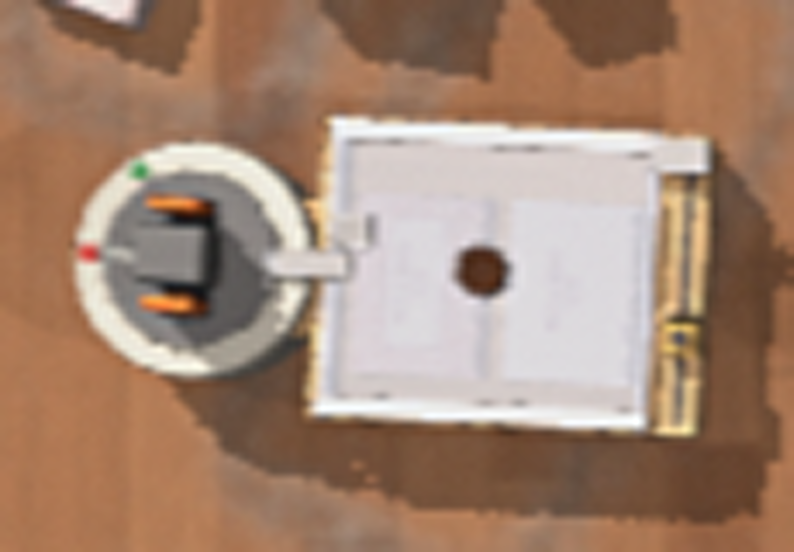

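View pics/s1.png

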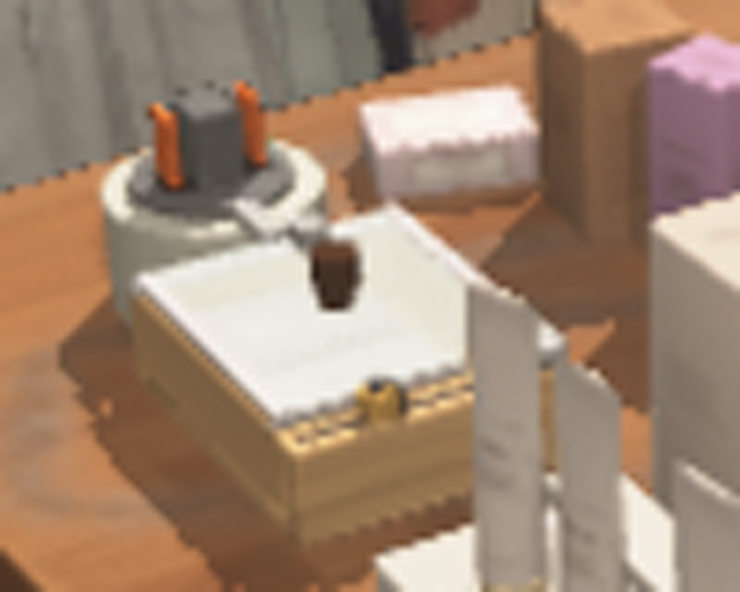

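```bash
cat > h.py <<'E'
import numpy as np, cv2
from scipy.spatial.transform import Rotation as Ro
def ray(d,uv):
    u,v=uv; r=Ro.from_euler('xyz',d['orientation']).apply([(u-d['cx'])/d['fx'],(v-d['cy'])/d['fy'],1.])
    return np.array(d['position']),r/np.linalg.norm(r)
def onz(d,uv,z):
    p,r=ray(d,uv); return p+r*(z-p[2])/r[2]
def tri(d1,a,d2,b):
    p,r=ray(d1,a);q,s=ray(d2,b)
    A=np.stack([r,-s],1); t=np.linalg.lstsq(A,q-p,rcond=None)[0]
    x,y=p+r*t[0],q+s*t[1]; return (x+y)/2,np.linalg.norm(x-y)
def comps(m,box,amin=8):
    x0,y0,x1,y1=box; k=np.zeros(m.shape,np.uint8);k[y0:y1,x0:x1]=m[y0:y1,x0:x1]
    n,l,s,c=cv2.connectedComponentsWithStats(k)
    return [(s[i].tolist(),c[i].round(2).tolist()) for i in range(1,n) if s[i][4]>=amin]
E
python3 - <<'E'
from cell import ctrl, vision
from h import *
D={n:vision.get_image(n) for n in("scene","top")}
np.save('D0.npy',D,allow_pickle=True)
for n,box in(("top",(140,170,255,250)),("scene",(190,150,290,230))):
    f=D[n]["frame"]; hsv=cv2.cvtColor(f,cv2.COLOR_RGB2HSV); H,S,V=cv2.split(hsv)
    print(n,"orange",comps(((H<16)&(S>190)&(V>150)).astype(np.uint8),box,4))
    print("knob",comps(((V<95)&(H<20)&(S>90)).astype(np.uint8),box,8))
    print("green",comps(((H>45)&(H<85)&(S>120)).astype(np.uint8),box,1),"red",comps((((H>172)|(H<4))&(S>170)&(V>120)).astype(np.uint8),box,1))
    print("brass",comps(((H>18)&(H<32)&(S>150)).astype(np.uint8),box,4))
    print("white",comps(((S<60)&(V>185)).astype(np.uint8),box,50))
E
```

```text
top orange []
knob [([243, 195, 2, 19, 23], [243.17, 203.74]), ([207, 206, 6, 6, 30], [209.37, 208.63]), ([164, 212, 6, 4, 13], [166.69, 213.69]), ([240, 215, 3, 7, 11], [241.55, 217.91]), ([173, 224, 6, 3, 9], [175.67, 225.22])]
green [([160, 194, 1, 1, 1], [160.0, 194.0])] red [([152, 206, 1, 1, 1], [152.0, 206.0])]
brass []
white [([151, 187, 91, 45, 2174], [207.33, 208.19]), ([151, 208, 20, 16, 93], [158.19, 217.0])]
scene orange []
knob [([263, 169, 5, 11, 23], [264.57, 174.48]), ([232, 185, 6, 7, 32], [234.62, 187.38]), ([190, 226, 4, 4, 10], [191.0, 228.0])]
green [] red []
brass []
white [([239, 162, 23, 9, 155], [249.74, 165.9]), ([222, 169, 12, 13, 60], [228.73, 176.08]), ([278, 176, 12, 13, 85], [285.27, 181.51]), ([209, 178, 50, 28, 742], [233.53, 191.8]), ([273, 214, 9, 16, 83], [276.99, 222.25]), ([241, 221, 14, 9, 89], [248.37, 225.74])]
```

```bash
python3 - <<'E'
from h import *
D=np.load('D0.npy',allow_pickle=True).item()
t,s=D["top"],D["scene"]
for n,box in(("top",(150,190,180,228)),("scene",(205,155,230,180))):
    f=D[n]["frame"].astype(int); m=((f[...,0]-f[...,2]>95)&(f[...,0]>170)).astype(np.uint8)
    print(n,comps(m,box,4))
f=t["frame"].astype(int); print(f[197:200,158:174].tolist())
# housing circle: cream outline in top
hsv=cv2.cvtColor(t["frame"],cv2.COLOR_RGB2HSV); m=((hsv[...,1]<75)).astype(np.uint8); 
c=np.zeros_like(m);c[185:228,148:186]=m[185:228,148:186]; cv2.imwrite("pics/m.png",cv2.resize(c[170:250,140:255]*255,None,fx=6.9,fy=6.9,interpolation=0))
kn=tri(t,(209.37,208.63),s,(234.62,187.38)); print("knob",kn)
print("g",onz(t,(160,194.8),56),"r",onz(t,(152.4,206.6),56),onz(t,(209.6,209.2),72))
E
```

```text
top [([161, 199, 8, 1, 8], [164.5, 199.0]), ([151, 206, 3, 2, 5], [152.2, 206.4]), ([160, 213, 8, 2, 14], [163.5, 213.5])]
scene [([222, 161, 3, 3, 6], [223.0, 162.17]), ([211, 164, 2, 3, 4], [211.5, 165.0]), ([226, 165, 4, 4, 13], [227.77, 166.62])]
[[[230, 219, 202], [206, 195, 183], [156, 149, 145], [129, 122, 120], [127, 120, 119], [129, 123, 124], [137, 130, 127], [137, 131, 129], [135, 131, 129], [134, 132, 131], [134, 132, 131], [136, 134, 132], [139, 135, 133], [139, 134, 132], [135, 130, 127], [134, 130, 127]], [[192, 183, 170], [142, 137, 132], [127, 121, 121], [153, 116, 97], [165, 109, 76], [159, 108, 75], [173, 118, 81], [175, 127, 94], [166, 126, 102], [150, 118, 103], [122, 105, 102], [110, 105, 106], [124, 121, 121], [137, 133, 130], [139, 136, 133], [138, 134, 132]], [[152, 147, 138], [125, 123, 120], [133, 124, 121], [200, 136, 97], [236, 145, 69], [238, 145, 66], [238, 149, 68], [240, 150, 73], [243, 149, 73], [240, 135, 68], [186, 98, 51], [106, 56, 34], [68, 49, 42], [95, 90, 89], [129, 125, 123], [139, 134, 131]]]
knob (array([530.32432488, 229.67439844,  65.12694028]), np.float64(0.5785395886175626))
g [574.39503399 375.17217726  56.        ] r [540.25984817 397.46441947  56.        ] [527.98923009 228.11112172  72.        ]
```

View pics/m.png

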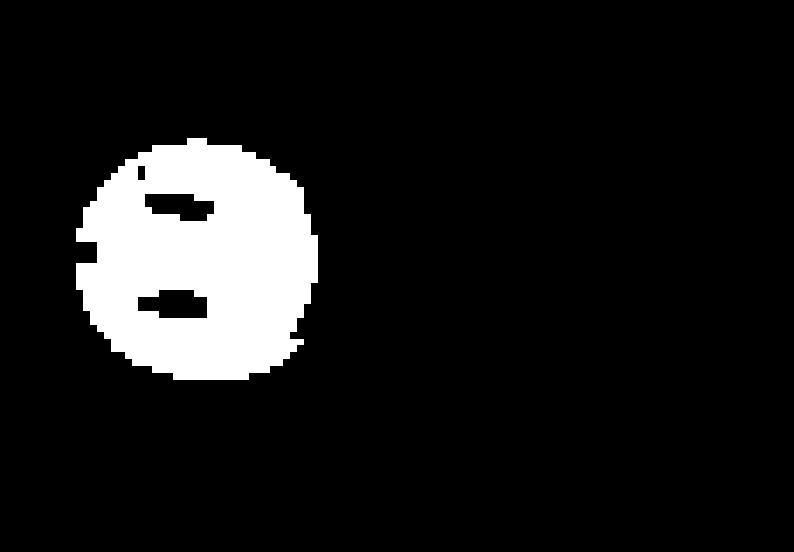

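```bash
python3 - <<'E'
from h import *
D=np.load('D0.npy',allow_pickle=True).item()
t,s=D["top"],D["scene"]
f=t["frame"].astype(float); w=np.clip(f[...,0]-f[...,2]-30,0,None)
P=[]
for (x0,y0,x1,y1) in ((158,196,174,203),(157,210,174,217)):
    ww=w[y0:y1,x0:x1]; yy,xx=np.mgrid[y0:y1,x0:x1]; c=((xx*ww).sum()/ww.sum(),(yy*ww).sum()/ww.sum()); P.append(onz(t,c,95)); print(c,P[-1])
P=np.array(P); c=P.mean(0); d=P[0]-P[1]; print("mid",c,np.linalg.norm(d),"yaw",np.degrees(np.arctan2(d[1],d[0])))
# housing top circle: left and upper edge points + circle fit at z=56
hsv=cv2.cvtColor(t["frame"],cv2.COLOR_RGB2HSV); m=np.zeros((420,560),np.uint8); m[185:228,148:186]=(hsv[185:228,148:186,1]<75)
m=cv2.morphologyEx(m,cv2.MORPH_CLOSE,np.ones((7,7)))
pts=max(cv2.findContours(m,0,cv2.CHAIN_APPROX_NONE)[0],key=len)[:,0]
W=np.array([onz(t,p,56) for p in pts])
sel=[p for p,q in zip(W,pts) if (q[0]-168)+(q[1]-208)<0 and q[1]<216 and q[0]<176 ]
sel=np.array(sel)
from scipy.optimize import least_squares
r=least_squares(lambda a:np.hypot(sel[:,0]-a[0],sel[:,1]-a[1])-50,[540,350]); print("axis from housing",r.x,len(sel),np.abs(r.fun).max())
kn=np.array([529,229]); 
for a in (r.x,c[:2]): 
    v=a-kn; print("knob->axis",np.linalg.norm(v),"case yaw",np.degrees(np.arctan2(v[1],v[0]))-90)
# ends of lid frame: white outline corners
for q in((188,187.2),(242.5,190.2),(185,229.5),(234.5,231.5)): print(onz(t,q,50))
E
```

```text
(np.float64(164.96042363433668), np.float64(199.07246376811594)) [558.13416066 350.52323265  95.        ]
(np.float64(164.006600660066), np.float64(213.53795379537954)) [517.18896378 353.38867307  95.        ]
mid [537.66156222 351.95595286  95.        ] 41.04533952187695 yaw -4.00316565424148
axis from housing [537.29721101 352.20361922] 40 1.9466924390471618
knob->axis 123.48269311877443 case yaw -3.8527960436698265
knob->axis 123.26065473195368 case yaw -4.029512050046236
[595.65954618 294.34350771  50.        ]
[583.25547587 133.96284785  50.        ]
[471.39674017 304.11325475  50.        ]
[462.30709175 159.43088765  50.        ]
```

```bash
python3 -m inch '{"travel":[[-2,-0.6,0],[-6,-1.9,0],[-10,-3.2,0],[-14,-4.5,0],[-18,-5.8,0],[-22,-7.1,0],[-26,-8.4,0],[-30,-9.7,0],[-34,-10.9,0],[-35.6,-11.46,0]],"twist":[4,11,18,25,32,39,46,53,60,67],"fingers":[7,7,7,7,7,7,7,7,7,7]}'; python3 -c "
from cell import ctrl
s=ctrl.read_state();print(s)"
```

```text
clock: 1.03
eef_pos: [542.7, 346.4, 227.0]
tool_rot: [3.138, 0.003, 1.556]
force: [0.8, -0.7, 0.1]
width: 70.2
{'clock': 1.0333, 'qpos': array([-0.8255779 ,  0.64246755,  0.36189597,  1.54355746, -0.24941998,
        1.00016119, -0.40992808]), 'qd': array([ 0.11763533,  0.13189493,  0.35826816, -0.14940076, -0.31722762,
        0.14073033, -0.89250044]), 'tau': array([-3.43612142e+00, -5.48281753e+01,  2.58106448e+00, -1.84725344e+01,
       -7.10911257e-02, -8.17496271e-03,  1.21779297e+00]), 'eef_pos': array([542.6520569 , 346.41330443, 226.95192145]), 'tool_rot': array([3.13792478e+00, 3.04131307e-03, 1.55575005e+00]), 'force': array([ 0.83757725, -0.67073994,  0.07641107]), 'torque': array([ 0.00276271, -0.02705452, -0.01234495]), 'width': 70.15770552183001}
```

```bash
python3 -m inch '{"travel":[[0,0,1],[0,0,3],[0,0,5],[0,0,7],[0,0,8.5],[0,0,9],[0,0,9],[0,0,9],[0,0,9],[0,0,9]],"twist":[1,2,3,4,4,4,4,4,4,4],"fingers":[6,6,6,6,6,6,6,6,6,6]}'; python3 - <<'E'
from cell import ctrl,vision
import cv2
s=ctrl.read_state();print(s['eef_pos'],s['tool_rot'],s['force'],s['torque'],s['width'])
for n,(a,b,c,d) in dict(scene=(120,210,180,280),top=(170,250,140,255)).items():
    f=vision.get_image(n)['frame'][a:b,c:d,::-1]; cv2.imwrite(f"pics/{n}2.png",cv2.resize(f,None,fx=6,fy=6,interpolation=cv2.INTER_CUBIC))
E
```

```text
clock: 1.87
eef_pos: [538.4, 353.0, 137.9]
tool_rot: [3.14, -0.001, 1.499]
force: [-0.1, 0.7, -0.2]
width: 60.1
[538.35378423 353.00875233 137.85631797] [ 3.13994005e+00 -1.46867811e-03  1.49888246e+00] [-0.0933567   0.70102754 -0.19340407] [0.01920799 0.02546428 0.00380281] 60.12387816226406
```

View pics/scene2.png

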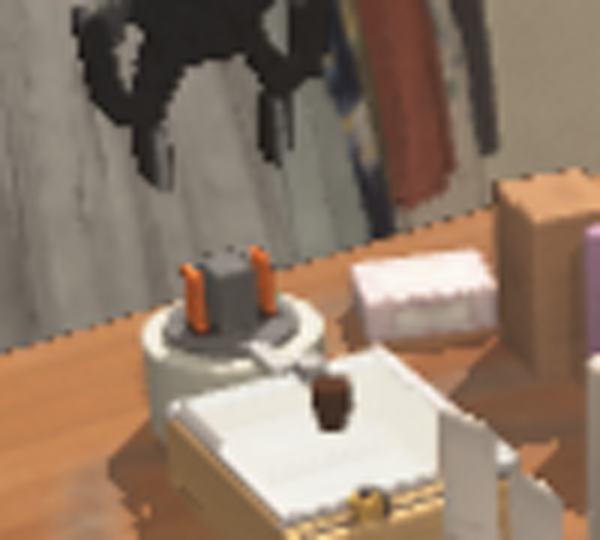

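View pics/top2.png

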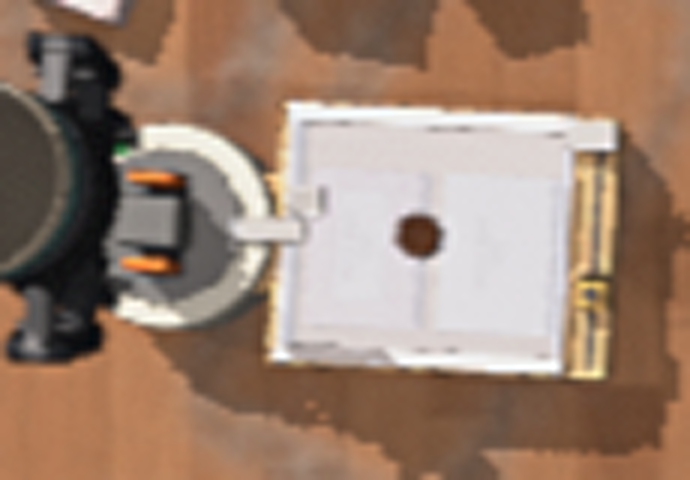

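The jaws straddle the tabs, with the finger tips in the scene view at about (206,150) and (226,145) in full-image pixels. Next I descend.

```bash
python3 -m inch '{"travel":[[-0.1,-0.08,0.5],[-0.1,-0.08,1.5],[-0.1,-0.08,2.5],[-0.1,-0.08,3.3],[-0.1,-0.08,4],[-0.1,-0.08,4.6],[-0.1,-0.08,4.6],[-0.1,-0.08,4.6],[-0.1,-0.08,4.6],[-0.1,-0.08,4.6]],"twist":[0,0,0,0,0,0,0,0,0,0],"fingers":[6,6,6,6,6,6,5.5,5,5,5]}'; python3 - <<'E'
from cell import ctrl,vision
import cv2
s=ctrl.read_state();print(s['eef_pos'],s['tool_rot'],s['force'],s['torque'],s['width'])
for n,(a,b,c,d) in dict(scene=(120,210,180,280)).items():
    f=vision.get_image(n)['frame'][a:b,c:d,::-1]; cv2.imwrite(f"pics/{n}3.png",cv2.resize(f,None,fx=6,fy=6,interpolation=cv2.INTER_CUBIC))
E
```

```text
clock: 2.8
eef_pos: [537.3, 351.7, 91.1]
tool_rot: [3.141, -0.001, 1.499]
force: [-0.8, -0.1, 0.3]
width: 50.0
[537.26445341 351.71151224  91.1056522 ] [ 3.14076784e+00 -5.99436398e-04  1.49854451e+00] [-0.78067067 -0.14795986  0.2798027 ] [ 0.02674348 -0.02316615  0.00305399] 50.040140204167514
```

View pics/scene3.png

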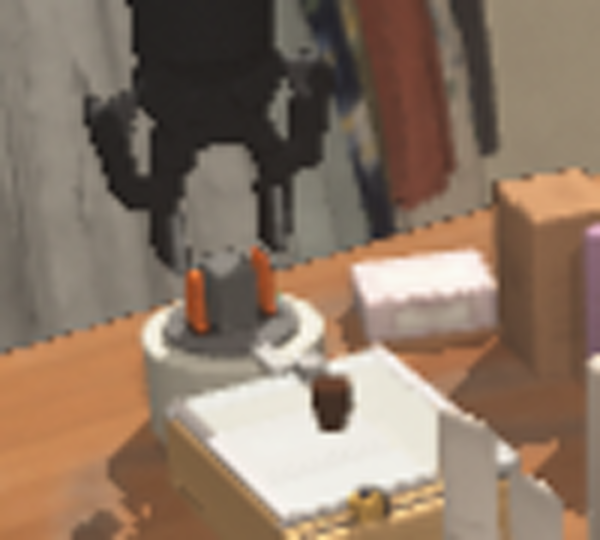

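```bash
python3 - <<'E'
from h import *
D=np.load('D0.npy',allow_pickle=True).item(); s=D['scene']
R=Ro.from_euler('xyz',s['orientation'])
def pr(p):
    c=R.inv().apply(np.array(p)-s['position']); return np.array([s['fx']*c[0]/c[2]+s['cx'],s['fy']*c[1]/c[2]+s['cy']])
for z in(66,72,80,96.5): 
  for sx in(-25,25): print(z,sx,(pr([537.3+sx,351.9-sx*.07,z])-[180,120])*6)
E
```

```text
66 -25 [182.96011312 326.2210427 ]
66 25 [266.20418244 303.99447877]
72 -25 [181.96711602 316.33731962]
72 25 [265.385269   294.20042335]
80 -25 [180.63705678 303.0986735 ]
80 25 [264.2884515 281.0826859]
96.5 -25 [177.87170606 275.5739599 ]
96.5 25 [262.00828444 253.81230348]
```

```bash
python3 - <<'E'
from cell import ctrl,vision
import cv2,numpy as np
s=ctrl.read_state();print(s['clock'],s['eef_pos'],s['width'])
A=vision.get_image("scene")['frame'][135:185,195:240,::-1]; B=vision.get_image("top")['frame'][180:230,135:185,::-1]
cv2.imwrite("pics/b4.png",np.hstack([cv2.resize(A,(405,450),interpolation=0),cv2.resize(B,(390,450),interpolation=0)]))
E
```

```text
2.85 [537.22494983 351.73982681  91.1369886 ] 50.018245280167186
```

View pics/b4.png

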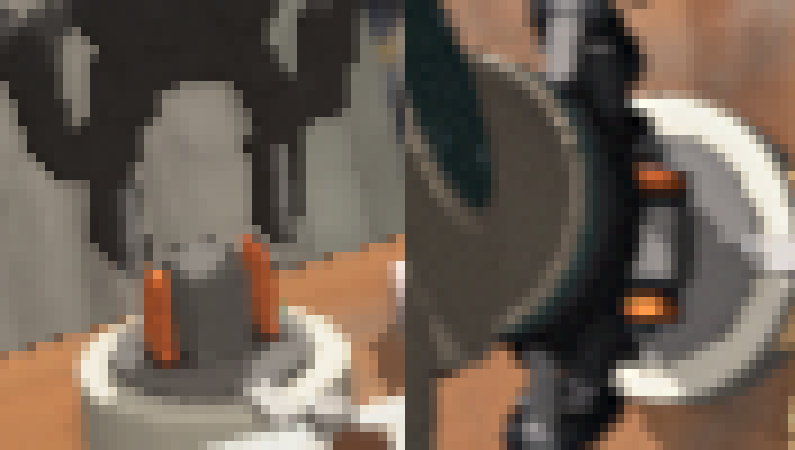

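```bash
python3 - <<'E'
from h import *
D=np.load('D0.npy',allow_pickle=True).item()
def pr(s,p):
    R=Ro.from_euler('xyz',s['orientation'])
    c=R.inv().apply(np.array(p)-s['position']); return np.array([s['fx']*c[0]/c[2]+s['cx'],s['fy']*c[1]/c[2]+s['cy']])
for z in(66,97,110,140,200,260): 
  a=pr(D['scene'],[537.3,351.8,z]); b=pr(D['top'],[537.3,351.8,z])
  print(z,a,(a-[195,135])*9,b,(b-[135,180])*[7.8,9]+[405,0])
for z in(66,80,97,140):
  for sx in(-30,30):
    b=pr(D['top'],[537.3+sx,351.8-sx*.07,z]);print(z,sx,(b-[135,180])*[7.8,9]+[405,0])
E
```

```text
66 [217.49178418 172.51630446] [202.42605761 337.64674017] [167.17454065 207.05458078] [655.96141705 243.49122704]
97 [216.70638157 163.97459344] [195.35743414 260.77134099] [164.35332587 206.37818131] [633.95594179 237.40363177]
110 [216.37226441 160.34087463] [192.35037969 228.06787167] [163.12531505 206.08375995] [624.37745737 234.75383958]
140 [215.59023868 151.83588918] [185.31214816 151.52300259] [160.18349552 205.37844492] [601.43126504 228.40600431]
200 [213.97859738 134.30835091] [170.80737645  -6.22484179] [153.80443379 203.84903495] [551.67458352 214.64131458]
260 [212.30021848 116.05500231] [ 155.70196629 -170.50497917] [146.66659217 202.13770395] [495.99941894 199.23933554]
66 -30 [650.66704223 336.75212688]
66 30 [661.23774669 150.54819444]
80 -30 [640.79179098 335.1376727 ]
80 30 [651.52081755 146.75031621]
97 -30 [628.48263626 333.12531211]
97 30 [639.41009965 142.01682159]
140 -30 [595.68981914 327.76418261]
140 30 [607.1518615  129.40863451]
```

The finger tips appear in the picture at z≈97, roughly level with the tab tops. The stated geometry puts them near 70. I'll descend in guarded steps, watching the force.

```bash
python3 -m inch '{"travel":[[0,0,0],[0,0,0],[0,0,0.2],[0,0,0.3],[0,0,0.4],[0,0,0.5],[0,0,0.6],[0,0,0.6],[0,0,0.6],[0,0,0.6]],"twist":[0,0,0,0,0,0,0,0,0,0],"fingers":[6,6,6,6,6,6,6,6,6,6]}'; python3 - <<'E'
from cell import ctrl,vision
import cv2,numpy as np
s=ctrl.read_state();print(s['clock'],s['eef_pos'],s['width'],s['force'])
A=vision.get_image("scene")['frame'][135:185,195:240,::-1]
cv2.imwrite("pics/b5.png",cv2.resize(A,(540,600),interpolation=cv2.INTER_CUBIC))
E
```

```text
clock: 3.78
eef_pos: [536.9, 351.5, 84.6]
tool_rot: [3.142, -0.0, 1.498]
force: [1.3, -0.0, -0.5]
width: 59.9
3.7833 [536.87803656 351.52073775  84.60831542] 59.917384207106245 [ 1.29778373 -0.02331774 -0.46110119]
```

View pics/b5.png

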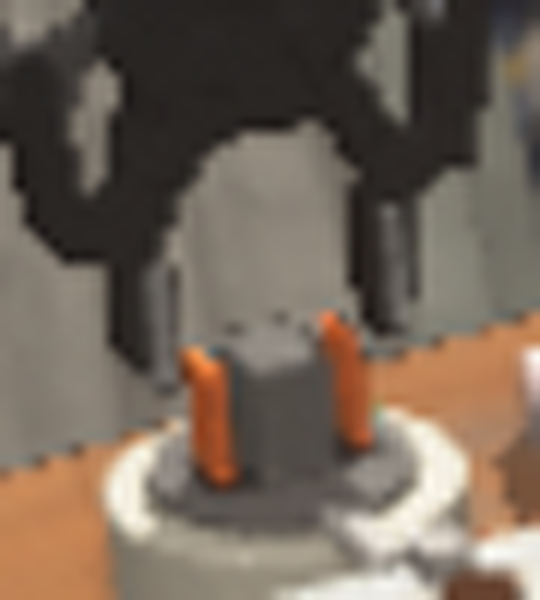

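```bash
python3 -m inch '{"travel":[[0,0,0.05],[0,0,0.1],[0,0,0.15],[0,0,0.2],[0,0,0.25],[0,0,0.3],[0,0,0.35],[0,0,0.4],[0,0,0.4],[0,0,0.4]],"twist":[0,0,0,0,0,0,0,0,0,0],"fingers":[6,6,6,6,6,6,6,6,6,6]}'; python3 -m inch '{"travel":[[0,0,0.05],[0,0,0.1],[0,0,0.15],[0,0,0.2],[0,0,0.25],[0,0,0.3],[0,0,0.35],[0,0,0.4],[0,0,0.4],[0,0,0.4]],"twist":[0,0,0,0,0,0,0,0,0,0],"fingers":[6,6,6,6,6,6,6,6,6,6]}';  python3 - <<'E'
from cell import ctrl,vision
import cv2,numpy as np
s=ctrl.read_state();print(s['clock'],s['eef_pos'],s['width'],s['force'],s['torque'])
A=vision.get_image("scene")['frame'][135:185,195:240,::-1]
B=vision.get_image("top")['frame'][180:230,135:185,::-1]
cv2.imwrite("pics/b6.png",np.hstack([cv2.resize(A,(405,450),interpolation=2),cv2.resize(B,(390,450),interpolation=2)]))
E
```

```text
clock: 4.67
eef_pos: [536.9, 351.5, 80.6]
tool_rot: [-3.142, 0.0, 1.499]
force: [0.1, 1.1, 0.5]
width: 60.3
clock: 5.5
eef_pos: [536.8, 351.5, 76.5]
tool_rot: [-3.141, 0.0, 1.499]
force: [0.4, 0.0, 0.6]
width: 60.2
5.5 [536.79521182 351.47516367  76.54771603] 60.237118519212 [0.38185445 0.01616229 0.59962243] [-0.04649447 -0.00825943  0.01670779]
```

View pics/b6.png

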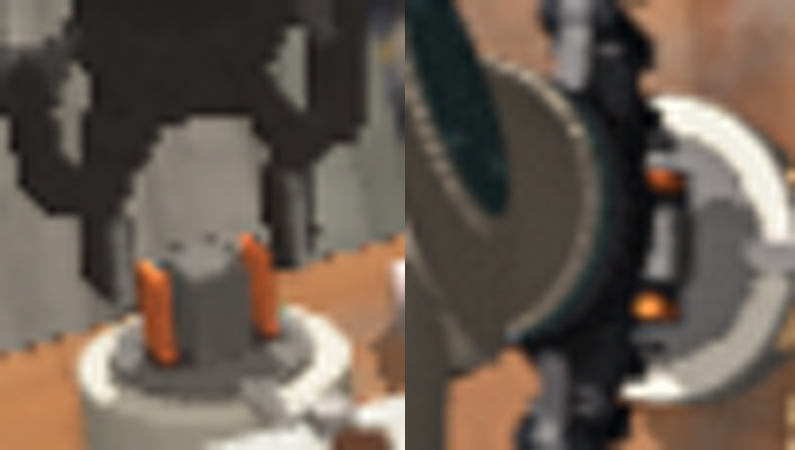

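```bash
python3 -m inch '{"travel":[[0,0,0.05],[0,0,0.1],[0,0,0.15],[0,0,0.2],[0,0,0.25],[0,0,0.3],[0,0,0.35],[0,0,0.4],[0,0,0.45],[0,0,0.5]],"twist":[0,0,0,0,0,0,0,0,0,0],"fingers":[6,6,6,6,6,6,6,6,6,6]}'; python3 -m inch '{"travel":[[0,0,0.05],[0,0,0.1],[0,0,0.15],[0,0,0.2],[0,0,0.25],[0,0,0.3],[0,0,0.35],[0,0,0.4],[0,0,0.4],[0,0,0.4]],"twist":[0,0,0,0,0,0,0,0,0,0],"fingers":[6,6,6,6,6,6,6,6,6,6]}';  python3 - <<'E'
from cell import ctrl,vision
import cv2,numpy as np
s=ctrl.read_state();print(s['clock'],s['eef_pos'],s['width'],s['force'],s['torque'])
A=vision.get_image("scene")['frame'][135:185,195:240,::-1]
B=vision.get_image("top")['frame'][180:230,135:185,::-1]
cv2.imwrite("pics/b7.png",np.hstack([cv2.resize(A,(405,450),interpolation=2),cv2.resize(B,(390,450),interpolation=2)]))
E
```

```text
clock: 6.43
eef_pos: [536.8, 351.5, 71.6]
tool_rot: [-3.142, -0.0, 1.499]
force: [0.1, -0.6, -0.1]
width: 60.1
clock: 7.27
eef_pos: [536.8, 351.5, 67.5]
tool_rot: [-3.142, 0.0, 1.499]
force: [0.2, 0.6, -0.9]
width: 60.5
7.2667 [536.81476668 351.51418207  67.54030057] 60.4844967752981 [ 0.15465742  0.62064804 -0.91949602] [ 1.67191592e-02 -2.84087076e-02  6.97080807e-05]
```

View pics/b7.png

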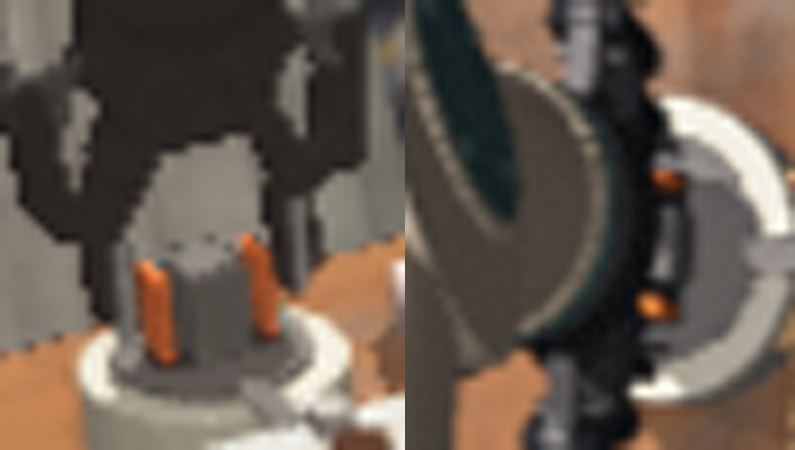

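```bash
python3 -m inch '{"travel":[[0,0,0.05],[0,0,0.1],[0,0,0.15],[0,0,0.2],[0,0,0.25],[0,0,0.3],[0,0,0.35],[0,0,0.4],[0,0,0.45],[0,0,0.5]],"twist":[0,0,0,0,0,0,0,0,0,0],"fingers":[6,6,6,6,5.8,5.6,5.4,5.2,5,4.9]}'; python3 -m inch '{"travel":[[0,0,0],[0,0,0],[0,0,0],[0,0,0],[0,0,0],[0,0,0],[0,0,0],[0,0,0],[0,0,0],[0,0,0]],"twist":[0,0,0,0,0,0,0,0,0,0],"fingers":[4.85,4.8,4.75,4.7,4.65,4.6,4.55,4.5,4.5,4.5]}'; python3 - <<'E'
from cell import ctrl,vision
import cv2,numpy as np
s=ctrl.read_state();print(s['clock'],s['eef_pos'],s['width'],s['force'],s['torque'])
A=vision.get_image("scene")['frame'][135:185,195:240,::-1]
B=vision.get_image("top")['frame'][180:230,135:185,::-1]
cv2.imwrite("pics/b8.png",np.hstack([cv2.resize(A,(405,450),interpolation=2),cv2.resize(B,(390,450),interpolation=2)]))
E
```

```text
clock: 8.2
eef_pos: [537.0, 351.6, 62.6]
tool_rot: [3.141, -0.0, 1.499]
force: [-0.3, -0.2, 0.1]
width: 49.0
clock: 9.03
eef_pos: [537.9, 351.5, 63.2]
tool_rot: [3.14, -0.001, 1.498]
force: [4.6, -0.3, 2.8]
width: 45.1
9.0333 [537.9306459  351.50659505  63.17052763] 45.07144239194194 [ 4.59996031 -0.25167298  2.82618828] [-0.20910606 -1.06357408 -0.01736843]
```

View pics/b8.png

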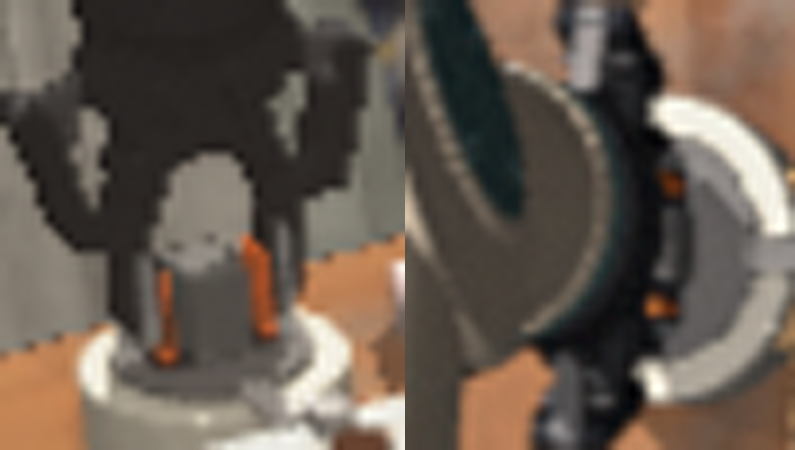

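```bash
python3 -m inch '{"travel":[[0,0.04,0],[0,0.08,0],[0,0.08,0],[0,0.08,0],[0,0.08,0],[0,0.08,0],[0,0.08,0],[0,0.08,0],[0,0.08,0],[0,0.08,0]],"twist":[0,0,0,0,0,0,0,0,0,0],"fingers":[4.5,4.5,4.45,4.4,4.35,4.3,4.25,4.2,4.2,4.2]}'; python3 - <<'E'
from cell import ctrl
s=ctrl.read_state();print(s['clock'],s['eef_pos'],s['width'],s['force'],s['torque'])
E
```

```text
clock: 9.97
eef_pos: [537.5, 351.5, 63.4]
tool_rot: [-3.141, -0.0, 1.499]
force: [1.9, -2.5, 8.5]
width: 42.6
9.9667 [537.49368184 351.54499016  63.42551136] 42.6240271179181 [ 1.87605504 -2.54751705  8.54444048] [-0.33950845 -0.54287753 -0.01359427]
```

```bash
python3 -m inch '{"travel":[[0,0.02,-0.1],[0,0.03,-0.15],[0,0.03,-0.2],[0,0.03,-0.22],[0,0.03,-0.24],[0,0.03,-0.26],[0,0.03,-0.28],[0,0.03,-0.3],[0,0.03,-0.3],[0,0.03,-0.3]],"twist":[0,0,0,0,0,0,0,0,0,0],"fingers":[4.2,4.15,4.1,4.05,4,3.95,3.9,3.85,3.8,3.8]}'; python3 - <<'E'
from cell import ctrl
s=ctrl.read_state();print(s['clock'],s['eef_pos'],s['width'],s['force'],s['torque'])
E
```

```text
clock: 10.8
eef_pos: [537.1, 351.4, 64.4]
tool_rot: [-3.14, 0.001, 1.499]
force: [4.6, 1.4, -14.9]
width: 38.3
10.8 [537.08393783 351.44844931  64.38839609] 38.269655175656546 [  4.5934958   1.4072724 -14.862708 ] [ 0.42840704 -0.96940189  0.06036781]
```

```bash
python3 -m inch '{"travel":[[0,0.02,0.02],[0,0.04,0.04],[0,0.06,0.06],[0,0.08,0.08],[0,0.1,0.1],[0,0.1,0.12],[0,0.1,0.14],[0,0.1,0.14],[0,0.1,0.14],[0,0.1,0.14]],"twist":[0,0,0,0,0,0,0,0,0,0],"fingers":[3.8,3.8,3.8,3.8,3.8,3.8,3.8,3.8,3.8,3.8]}'; python3 - <<'E'
from cell import ctrl
s=ctrl.read_state();print(s['clock'],s['eef_pos'],s['width'],s['force'],s['torque'])
E
```

```text
clock: 11.63
eef_pos: [538.5, 351.4, 64.3]
tool_rot: [-3.141, 0.0, 1.499]
force: [-1.2, 1.0, -8.4]
width: 38.2
11.6333 [538.48809299 351.38055017  64.30083815] 38.21377796378384 [-1.16904515  1.01626025 -8.36322   ] [0.22789791 0.10031862 0.04074032]
```

```bash
python3 -m inch '{"travel":[[0,-0.01,0.04],[0,-0.02,0.08],[0,-0.02,0.08],[0,-0.02,0.08],[0,-0.02,0.08],[0,-0.02,0.08],[0,-0.02,0.08],[0,-0.02,0.08],[0,-0.02,0.08],[0,-0.02,0.08]],"twist":[0,0,0.5,1,1.5,2,2.5,3,3,3],"fingers":[3.8,3.8,3.8,3.8,3.8,3.8,3.8,3.8,3.8,3.8]}'; python3 - <<'E'
from cell import ctrl
s=ctrl.read_state();print(s['clock'],s['eef_pos'],s['tool_rot'],s['width'],s['force'],s['torque'])
E
```

```text
clock: 12.47
eef_pos: [539.1, 351.3, 64.1]
tool_rot: [3.141, -0.0, 1.445]
force: [-2.1, -1.2, 6.0]
width: 38.1
12.4667 [539.06378704 351.33294184  64.12582695] [ 3.14108758e+00 -3.90148143e-04  1.44525624e+00] 38.13811649890399 [-2.10870456 -1.19397317  6.04589193] [-0.21359899  0.7631982  -0.00990241]
```

```bash
python3 -m inch '{"travel":[[0,-0.02,-0.01],[0,-0.04,-0.03],[0,-0.06,-0.05],[0,-0.08,-0.05],[0,-0.08,-0.05],[0,-0.08,-0.05],[0,-0.08,-0.05],[0,-0.08,-0.05],[0,-0.08,-0.05],[0,-0.08,-0.05]],"twist":[1,2,3,4,5,6,7,8,8,8],"fingers":[3.8,3.8,3.8,3.8,3.8,3.8,3.8,3.8,3.8,3.8]}'; python3 - <<'E'
from cell import ctrl,vision
import cv2,numpy as np
s=ctrl.read_state();print(s['clock'],s['eef_pos'],s['tool_rot'],s['width'],s['force'],s['torque'])
A=vision.get_image("scene")['frame'][135:185,195:240,::-1]
B=vision.get_image("top")['frame'][180:230,135:185,::-1]
cv2.imwrite("pics/b9.png",np.hstack([cv2.resize(A,(405,450),interpolation=2),cv2.resize(B,(390,450),interpolation=2)]))
E
```

```text
clock: 13.3
eef_pos: [538.4, 351.4, 64.2]
tool_rot: [3.141, -0.0, 1.305]
force: [-1.7, -1.1, 6.3]
width: 38.0
13.3 [538.36654128 351.43657312  64.15391976] [ 3.14087914e+00 -3.08904282e-04  1.30517115e+00] 38.049484197683945 [-1.69028377 -1.11348728  6.31417743] [-0.32765382  0.31721215 -0.07949569]
```

View pics/b9.png

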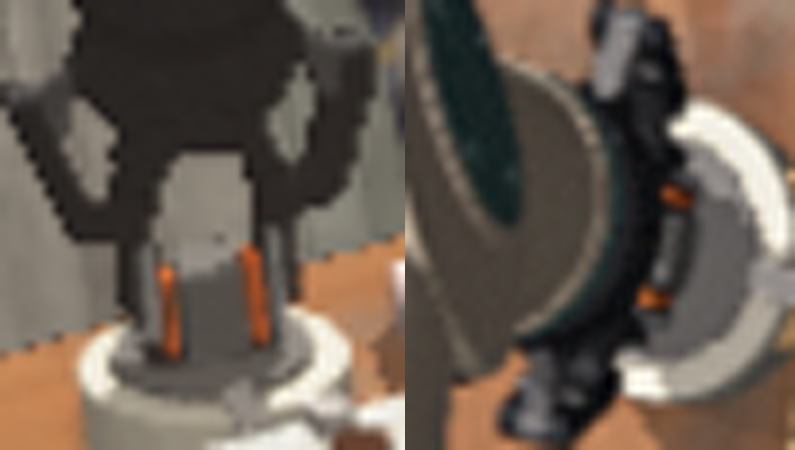

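```bash
python3 -m inch '{"travel":[[0,-0.02,-0.02],[0,-0.03,-0.04],[0,-0.03,-0.05],[0,-0.03,-0.05],[0,-0.03,-0.05],[0,-0.03,-0.05],[0,-0.03,-0.05],[0,-0.03,-0.05],[0,-0.03,-0.05],[0,-0.03,-0.05]],"twist":[1,3,6,9,12,15,18,21,22,22],"fingers":[3.8,3.85,3.9,3.9,3.9,3.9,3.9,3.9,3.9,3.9]}'; python3 - <<'E'
from cell import ctrl,vision
s=ctrl.read_state();print(s['clock'],s['eef_pos'],s['tool_rot'],s['width'],s['force'],s['torque'])
E
```

```text
clock: 14.23
eef_pos: [537.6, 351.7, 64.1]
tool_rot: [3.141, 0.0, 0.922]
force: [0.1, -0.7, 1.0]
width: 38.9
14.2333 [537.61298997 351.738377    64.08572566] [3.14135841e+00 7.80497699e-05 9.22168341e-01] 38.89490199375074 [ 0.07072095 -0.67265567  0.96386907] [-0.00981358  0.14627062  0.00672736]
```

```bash
cat > st.py <<'E'
from cell import ctrl
import numpy as np
s=ctrl.read_state();print(s['clock'],s['eef_pos'].round(2),'turn',round(1.499-s['tool_rot'][2],4),'w',s['width'].round(2),s['force'].round(1),s['torque'].round(3),'tau7',round(s['tau'][6],3))
E
python3 -m inch '{"travel":[[0,0,0],[0,0,0],[0,0,0],[0,0,0],[0,0,0],[0,0,0],[0,0,0],[0,0,0],[0,0,0],[0,0,0]],"twist":[0,0.5,1,1.5,2,2.5,3,3.5,4,4],"fingers":[3.95,4,4.1,4.1,4.1,4.1,4.1,4.1,4.1,4.1]}';python3 st.py
python3 -m inch '{"travel":[[0,0,0],[0,0,0],[0,0,0],[0,0,0],[0,0,0],[0,0,0],[0,0,0],[0,0,0],[0,0,0],[0,0,0]],"twist":[0.3,0.6,0.9,1.2,1.5,1.8,2,2.2,2.4,2.5],"fingers":[4.1,4.1,4.1,4.1,4.1,4.1,4.1,4.1,4.1,4.1]}';python3 st.py
```

```text
clock: 15.07
eef_pos: [537.4, 351.6, 64.4]
tool_rot: [-3.141, 0.0, 0.853]
force: [-0.9, 0.5, 0.3]
width: 41.0
clock: 15.9
eef_pos: [537.5, 351.7, 64.4]
tool_rot: [-3.141, 0.0, 0.809]
force: [-2.3, 0.0, -0.9]
width: 41.0Traceback (most recent call last):
  File "st.py", line 3, in <module>
    s=ctrl.read_state();print(s['clock'],s['eef_pos'].round(2),'turn',round(1.499-s['tool_rot'][2],4),'w',s['width'].round(2),s['force'].round(1),s['torque'].round(3),'tau7',round(s['tau'][6],3))
                                                                                                          ^^^^^^^^^^^^^^^^
AttributeError: 'float' object has no attribute 'round'
Traceback (most recent call last):
  File "st.py", line 3, in <module>
    s=ctrl.read_state();print(s['clock'],s['eef_pos'].round(2),'turn',round(1.499-s['tool_rot'][2],4),'w',s['width'].round(2),s['force'].round(1),s['torque'].round(3),'tau7',round(s['tau'][6],3))
                                                                                                          ^^^^^^^^^^^^^^^^
AttributeError: 'float' object has no attribute 'round'
```

```bash
sed -i "s/s\['width'\].round(2)/round(s['width'],2)/" st.py; python3 st.py
python3 -m inch '{"travel":[[0,0,0],[0,0,0],[0,0,0],[0,0,0],[0,0,0],[0,0,0],[0,0,0],[0,0,0],[0,0,0],[0,0,0]],"twist":[0.3,0.6,0.9,1.2,1.5,1.8,2,2.2,2.4,2.5],"fingers":[4.1,4.1,4.1,4.1,4.1,4.1,4.1,4.1,4.1,4.1]}';python3 st.py
```

```text
15.9 [537.46 351.7   64.4 ] turn 0.69 w 41.03 [-2.3  0.  -0.9] [0.162 0.417 0.104] tau7 -0.151
clock: 16.73
eef_pos: [537.4, 351.7, 64.4]
tool_rot: [-3.141, 0.0, 0.765]
force: [-2.4, 0.6, 0.0]
width: 41.1
16.7333 [537.42 351.67  64.36] turn 0.7337 w 41.1 [-2.4  0.6  0. ] [0.156 0.708 0.092] tau7 -0.089
```

```bash

python3 -m inch '{"travel":[[0,0,0],[0,0,0],[0,0,0],[0,0,0],[0,0,0],[0,0,0],[0,0,0],[0,0,0],[0,0,0],[0,0,0]],"twist":[0.3,0.6,0.9,1.2,1.5,1.8,2,2.2,2.4,2.5],"fingers":[4.1,4.1,4.1,4.1,4.1,4.1,4.1,4.1,4.1,4.1]}' >/dev/null;python3 st.py
```

```text
17.5667 [537.42 351.67  64.36] turn 0.7774 w 40.87 [-4.8  1.   0.7] [0.248 0.904 0.178] tau7 -0.112
```

```bash

python3 -m inch '{"travel":[[0,0,0],[0,0,0],[0,0,0],[0,0,0],[0,0,0],[0,0,0],[0,0,0],[0,0,0],[0,0,0],[0,0,0]],"twist":[0.3,0.6,0.9,1.2,1.5,1.8,2,2.2,2.4,2.5],"fingers":[4.1,4.1,4.1,4.1,4.1,4.1,4.1,4.1,4.1,4.1]}' >/dev/null;python3 st.py
```

```text
18.4 [537.38 351.73  64.37] turn 0.8211 w 41.15 [-4.9  1.5  0.5] [0.278 1.11  0.112] tau7 -0.107
```

```bash

python3 -m inch '{"travel":[[0,-0.02,0],[0,-0.04,0],[0,-0.06,0],[0,-0.06,0],[0,-0.06,0],[0,-0.06,0],[0,-0.06,0],[0,-0.06,0],[0,-0.06,0],[0,-0.06,0]],"twist":[0.3,0.6,0.9,1.2,1.5,1.8,2,2.2,2.4,2.5],"fingers":[4.1,4.1,4.1,4.1,4.1,4.1,4.1,4.1,4.1,4.1]}' >/dev/null;python3 st.py
```

```text
19.2333 [537.28 351.86  64.37] turn 0.8648 w 41.11 [-3.6 -0.1 -0.7] [0.007 0.835 0.118] tau7 -0.11
```

```bash

python3 -m inch '{"travel":[[0,-0.02,0],[0,-0.03,0],[0,-0.03,0],[0,-0.03,0],[0,-0.03,0],[0,-0.03,0],[0,-0.03,0],[0,-0.03,0],[0,-0.03,0],[0,-0.03,0]],"twist":[0.3,0.6,0.9,1.2,1.5,1.8,2,2.2,2.4,2.5],"fingers":[4.1,4.1,4.1,4.1,4.1,4.1,4.1,4.1,4.1,4.1]}' >/dev/null;python3 st.py
```

```text
20.0667 [537.2  351.98  64.39] turn 0.9085 w 41.31 [-3.4 -1.6 -0.5] [-0.435  0.668  0.165] tau7 -0.116
```

```bash

python3 -m inch '{"travel":[[0,0,0],[0,0,0],[0,0,0],[0,0,0],[0,0,0],[0,0,0],[0,0,0],[0,0,0],[0,0,0],[0,0,0]],"twist":[0.3,0.6,0.9,1.2,1.5,1.8,2,2.2,2.4,2.5],"fingers":[4.1,4.1,4.1,4.1,4.1,4.1,4.1,4.1,4.1,4.1]}' >/dev/null;python3 st.py
```

```text
20.9 [537.12 352.14  64.38] turn 0.9519 w 41.08 [-2.8 -2.4 -0.5] [-0.571  0.627  0.099] tau7 -0.13
```

```bash

python3 -m inch '{"travel":[[0,0,0],[0,0,0],[0,0,0],[0,0,0],[0,0,0],[0,0,0],[0,0,0],[0,0,0],[0,0,0],[0,0,0]],"twist":[0.3,0.6,0.9,1.2,1.5,1.8,2,2.2,2.4,2.5],"fingers":[4.1,4.1,4.1,4.1,4.1,4.1,4.1,4.1,4.1,4.1]}' >/dev/null;python3 st.py
python3 - <<'E'
from cell import ctrl,vision
import cv2,numpy as np
A=vision.get_image("scene")['frame'][135:185,195:240,::-1]
B=vision.get_image("top")['frame'][180:230,135:185,::-1]
cv2.imwrite("pics/b10.png",np.hstack([cv2.resize(A,(405,450),interpolation=2),cv2.resize(B,(390,450),interpolation=2)]))
E
```

```text
21.7333 [537.05 352.23  64.37] turn 0.9957 w 40.89 [-4.4 -2.1 -1. ] [-0.704  0.673  0.072] tau7 -0.071
```

View pics/b10.png

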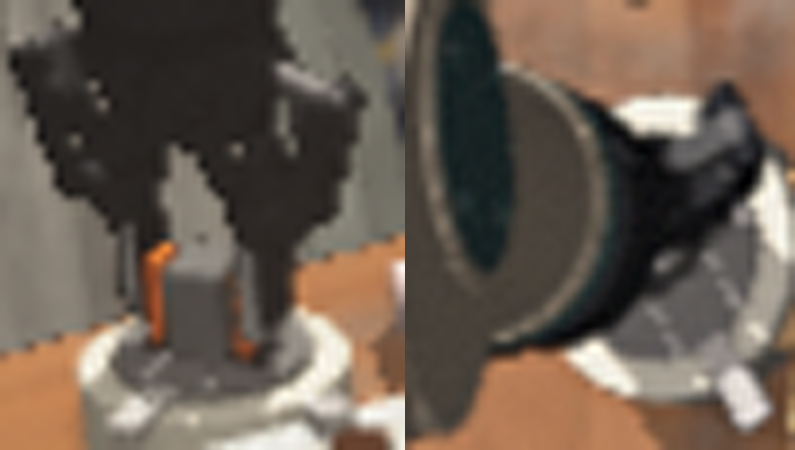

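```bash

python3 -m inch '{"travel":[[0,0,0],[0,0,0],[0,0,0],[0,0,0],[0,0,0],[0,0,0],[0,0,0],[0,0,0],[0,0,0],[0,0,0]],"twist":[0.2,0.4,0.6,0.8,1,1.2,1.4,1.6,1.8,2],"fingers":[4.1,4.1,4.1,4.1,4.1,4.1,4.1,4.1,4.1,4.1]}' >/dev/null;python3 st.py
```

```text
22.6667 [537.01 352.41  64.39] turn 1.0304 w 41.15 [-2.7 -2.4 -0.1] [-0.55   0.793  0.016] tau7 -0.015
```

```bash

python3 -m inch '{"travel":[[0,0,0],[0,0,0],[0,0,0],[0,0,0],[0,0,0],[0,0,0],[0,0,0],[0,0,0],[0,0,0],[0,0,0]],"twist":[0.2,0.4,0.6,0.8,1,1.2,1.4,1.6,1.8,2],"fingers":[4.1,4.1,4.1,4.1,4.1,4.1,4.1,4.1,4.1,4.1]}' >/dev/null;python3 st.py
```

```text
23.5 [537.   352.37  64.4 ] turn 1.0654 w 41.23 [-4.4 -1.9 -0. ] [-0.543  0.963  0.068] tau7 -0.016
```

```bash

python3 -m inch '{"travel":[[-0.02,0,0],[-0.04,0,0],[-0.04,0,0],[-0.04,0,0],[-0.04,0,0],[-0.04,0,0],[-0.04,0,0],[-0.04,0,0],[-0.04,0,0],[-0.04,0,0]],"twist":[0.2,0.4,0.6,0.8,1,1.2,1.4,1.6,1.8,2],"fingers":[4.1,4.1,4.1,4.1,4.1,4.1,4.1,4.1,4.1,4.1]}' >/dev/null;python3 st.py;python3 - <<'E'
from cell import ctrl,vision
import cv2,numpy as np
A=vision.get_image("scene")['frame'][135:185,195:240,::-1]
B=vision.get_image("top")['frame'][180:230,135:185,::-1]
cv2.imwrite("pics/b11.png",np.hstack([cv2.resize(A,(405,450),interpolation=2),cv2.resize(B,(390,450),interpolation=2)]))
E
```

```text
24.3333 [537.03 352.26  64.43] turn 1.1004 w 40.93 [-1.4 -1.1 -2.5] [-0.176  0.418  0.093] tau7 -0.039
```

View pics/b11.png

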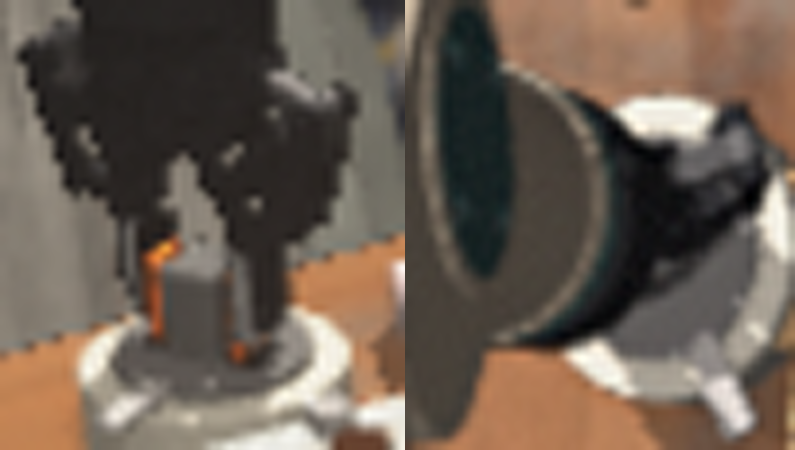

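```bash
cat > dial.py <<'E'
from h import *
def ang(t,c=(537.4,352.1),show=False):
    # sample tongue brightness at radius 56..66 around the axis at z=61 (beyond housing rim 50)
    g=cv2.cvtColor(t['frame'],cv2.COLOR_RGB2HSV).astype(float)
    R=Ro.from_euler('xyz',t['orientation'])
    out=[]
    th=np.radians(np.arange(-150,-60,1.0)); acc=[]
    for a in th:
        v=[]
        for r in (54,56,58,60,62,64,66):
            p=R.inv().apply(np.array([c[0]+r*np.cos(a),c[1]+r*np.sin(a),60.5])-t['position'])
            m=np.float32([[t['fx']*p[0]/p[2]+t['cx']]]),np.float32([[t['fy']*p[1]/p[2]+t['cy']]])
            v.append(cv2.remap(np.float32(g[...,1]),m[0],m[1],1)[0,0])
        acc.append(np.mean(v))
    acc=np.array(acc); w=np.clip(acc.max()*0.55-acc,0,None); 
    return np.degrees((th*w).sum()/w.sum()),acc
E
python3 - <<'E'
from dial import *
from cell import vision
t=vision.get_image('top'); a,acc=ang(t); print(a,acc.astype(int)[::3]); print("approx dial", np.radians(-94-a))
E
python3 st.py
```

```text
-100.38425605935937 [18 56 89 87 90 89 80 78 83 77 66 52 40 35 29 26 22 23 22 21 20 25 38 40
 40 48 52 56 67 87]
approx dial 0.11142628852621961
24.4833 [536.98 352.27  64.41] turn 1.1001 w 40.82 [-1.4 -0.6 -3. ] [-0.124  0.363  0.044] tau7 -0.06
```

```bash
sed -i 's/np.arange(-150,-60,1.0)/np.arange(-185,-128,1.0)/; s/acc.max()\*0.55/acc.max()*0.6/' dial.py
python3 - <<'E'
from dial import *
from cell import vision
t=vision.get_image('top'); a,acc=ang(t); print(a,acc.astype(int)[::2]); print("approx dial", np.radians(-94-a))
E
python3 st.py
```

```text
-153.96044757857902 [129 129 127 124 122 119 115 110 106 104 101  89  56  26  16  16  15  16
  25  56  84  89  86  88  90  89  84  79  79]
approx dial 1.0465072312156654
24.5333 [536.98 352.27  64.43] turn 1.1 w 40.84 [-2.2 -1.1 -3.1] [-0.153  0.297  0.055] tau7 -0.053
```

```bash

python3 -m inch '{"travel":[[0,0,0],[0,0,0],[0,0,0],[0,0,0],[0,0,0],[0,0,0],[0,0,0],[0,0,0],[0,0,0],[0,0,0]],"twist":[0,0,0,-1,-2,-3,-4,-5,-6,-6],"fingers":[4.2,4.3,4.35,4.35,4.35,4.35,4.35,4.35,4.35,4.35]}' >/dev/null;python3 st.py
python3 - <<'E'
from dial import *
from cell import vision
t=vision.get_image('top'); a,acc=ang(t);  print("approx dial", np.radians(-94-a))
E
```

```text
25.3667 [536.98 352.32  64.67] turn 0.9941 w 43.53 [ 1.9 -0.2 -2.7] [ 0.034 -0.255  0.033] tau7 0.126
approx dial 0.9650041798721118
```

```bash

python3 -m inch '{"travel":[[0,0,0],[0,0,0],[0,0,0],[0,0,0],[0,0,0],[0,0,0],[0,0,0],[0,0,0],[0,0,0],[0,0,0]],"twist":[-0.3,-0.6,-0.9,-1.2,-1.5,-1.8,-2.1,-2.4,-2.7,-3],"fingers":[4.35,4.35,4.35,4.35,4.35,4.35,4.35,4.35,4.35,4.35]}' >/dev/null;python3 st.py
python3 - <<'E'
from dial import *
from cell import vision
t=vision.get_image('top'); a,acc=ang(t);  print("approx dial", np.radians(-94-a))
E
```

```text
26.25 [536.73 352.05  64.5 ] turn 0.9427 w 43.4 [ 0.1 -0.2  1.8] [-0.18   0.019 -0.197] tau7 0.155
approx dial 0.9606160066214761
```

```bash

python3 -m inch '{"travel":[[0,0,0],[0,0,0],[0,0,0],[0,0,0],[0,0,0],[0,0,0],[0,0,0],[0,0,0],[0,0,0],[0,0,0]],"twist":[-0.2,-0.4,-0.6,-0.8,-1,-1.2,-1.4,-1.6,-1.8,-2],"fingers":[4.35,4.35,4.35,4.35,4.35,4.35,4.35,4.35,4.35,4.35]}' >/dev/null;python3 st.py
python3 - <<'E'
from dial import *
from cell import vision
t=vision.get_image('top'); a,acc=ang(t);  print("approx dial", np.radians(-94-a))
E
```

```text
27.1333 [536.78 352.    64.41] turn 0.9079 w 43.65 [ 0.8 -0.7  2.7] [-0.295  0.001 -0.452] tau7 0.343
approx dial 0.9519960991382854
```

The dial holds at about 0.955 rad while the torque climbs, and that agrees with the green mark. It is in the catch, so I relax and open the fingers.

```bash

python3 -m inch '{"travel":[[0,0,0],[0,0,0],[0,0,0],[0,0,0],[0,0,0],[0,0,0],[0,0,0],[0,0,0],[0,0,0],[0,0,0]],"twist":[1,2,3,3,3,3,3,3,3,3],"fingers":[4.35,4.35,4.35,4.5,4.7,5,5.5,6,6,6]}' >/dev/null;python3 st.py
python3 -m inch '{"travel":[[0,0,-0.5],[0,0,-1.5],[0,0,-3],[0,0,-5],[0,0,-7],[0,0,-8],[0,0,-8],[0,0,-8],[0,0,-8],[0,0,-8]],"twist":[0,0,0,0,0,0,0,0,0,0],"fingers":[6,6,6,6,6,6,6,6,6,6]}' >/dev/null;python3 st.py
python3 - <<'E'
from dial import *
from cell import vision
t=vision.get_image('top'); a,acc=ang(t);  print("approx dial", np.radians(-94-a))
A=vision.get_image("scene")['frame'][135:205,195:270,::-1]
B=t['frame'][180:240,140:240,::-1]
cv2.imwrite("pics/b12.png",np.hstack([cv2.resize(A,(390,364),interpolation=2),cv2.resize(B,(400,364),interpolation=2)]))
E
```

```text
28.0167 [536.64 352.27  64.36] turn 0.9602 w 59.91 [0.3 1.2 0. ] [ 0.012  0.015 -0.032] tau7 0.0
28.85 [535.85 351.89 143.15] turn 0.9603 w 60.11 [ 0.7 -0.5 -0.8] [-0.018  0.002  0.031] tau7 0.001
approx dial 0.9945591776103584
```

View pics/b12.png

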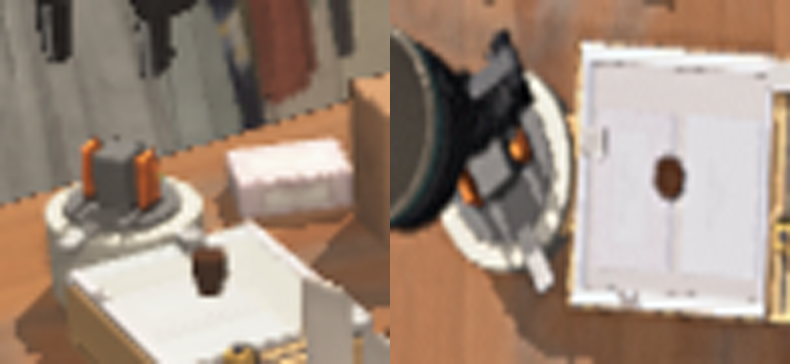

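```bash

python3 -m inch '{"travel":[[-0.7,1.03,0],[-1.4,2.1,0],[-2.3,3.4,0],[-3.2,4.7,0],[-4.1,6,0],[-5,7.4,0],[-5.9,8.7,0],[-6.6,9.8,0],[-7,10.33,0],[-7,10.33,0]],"twist":[-6,-12,-18,-24,-30,-36,-42,-48,-54,-55],"fingers":[4.5,4.5,4.5,4.5,4.5,4.5,4.5,4.5,4.5,4.5]}' >/dev/null;python3 st.py
python3 - <<'E'
from dial import *
from cell import vision
t=vision.get_image('top'); a,acc=ang(t);  print("approx dial", np.radians(-94-a))
np.save('D3.npy',t,allow_pickle=True)
f=t["frame"].astype(float); w=np.clip(f[...,0]-f[...,2]-60,0,None)
B=t['frame'][180:240,140:240,::-1]; s=vision.get_image("scene"); A=s['frame'][135:205,195:270,::-1]
cv2.imwrite("pics/b13.png",np.hstack([cv2.resize(A,(390,364),interpolation=2),cv2.resize(B,(400,364),interpolation=2)]))
E
```

```text
29.7833 [529.57 224.88 144.13] turn 0.0007 w 45.28 [-0.5  0.4  0. ] [0.013 0.028 0.002] tau7 0.625
approx dial nandial.py:16: RuntimeWarning: invalid value encountered in scalar divide
  return np.degrees((th*w).sum()/w.sum()),acc
```

View pics/b13.png

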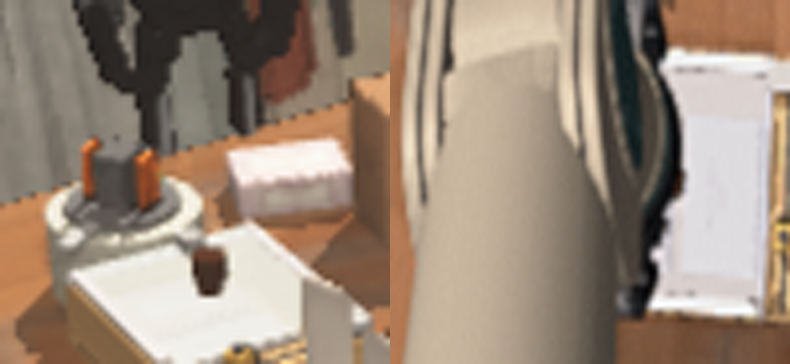

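```bash
python3 - <<'E'
from h import *
D=np.load('D0.npy',allow_pickle=True).item()
def pr(s,p):
    R=Ro.from_euler('xyz',s['orientation'])
    c=R.inv().apply(np.array(p)-s['position']); return np.array([s['fx']*c[0]/c[2]+s['cx'],s['fy']*c[1]/c[2]+s['cy']])
for z in(120,135,150):
  for sx in(-26,26):
    print(z,sx,((pr(D['scene'],[529.6+sx,225-sx*.07,z])-[195,135])*5.2).round(0))
print('knob',(pr(D['scene'],[528.8,227.3,70])-[195,135])*5.2)
E
python3 st.py
```

```text
120 -26 [162. 204.]
120 26 [242. 182.]
135 -26 [160. 181.]
135 26 [241. 159.]
150 -26 [158. 157.]
150 26 [239. 136.]
knob [204.82871186 267.41280527]
29.8833 [529.64 227.56 144.13] turn 0.0033 w 45.12 [-0.3  0.6  0.6] [ 0.032 -0.038  0.013] tau7 0.196
```

```bash

python3 -m inch '{"travel":[[0,0,0.8],[0,0,2],[0,0,3.4],[0,0,4.8],[0,0,6],[0,0,6.8],[0,0,7.2],[0,0,7.4],[0,0,7.5],[0,0,7.5]],"twist":[0,0,0,0,0,0,0,0,0,0],"fingers":[4.5,4.5,4.5,4.5,4.5,4.5,4.5,4.5,4.5,4.5]}' >/dev/null;python3 st.py
python3 -m inch '{"travel":[[0,0,0.1],[0,0,0.2],[0,0,0.3],[0,0,0.4],[0,0,0.5],[0,0,0.6],[0,0,0.7],[0,0,0.8],[0,0,0.8],[0,0,0.8]],"twist":[0,0,0,0,0,0,0,0,0,0],"fingers":[4.5,4.5,4.5,4.5,4.5,4.5,4.5,4.5,4.5,4.5]}' >/dev/null;python3 st.py
python3 - <<'E'
from h import *
from cell import vision
s=vision.get_image("scene"); A=s['frame'][135:205,195:270,::-1]
cv2.imwrite("pics/b14.png",cv2.resize(A,(600,560),interpolation=2))
E
```

```text
30.7167 [529.94 227.67  69.64] turn 0.0006 w 44.93 [ 0.   0.3 -0.2] [ 0.006  0.002 -0.001] tau7 0.004
31.55 [529.57 227.52  61.3 ] turn 0.0004 w 45.11 [ 0.1 -0.2 -0.6] [ 0.013  0.022 -0.007] tau7 0.001
```

View pics/b14.png

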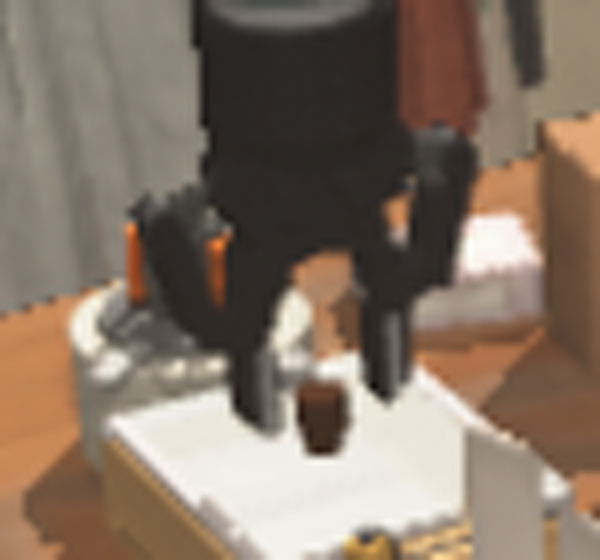

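```bash

python3 -m inch '{"travel":[[0,0,0.1],[0,0,0.2],[0,0,0.3],[0,0,0.4],[0,0,0.4],[0,0,0.4],[0,0,0.4],[0,0,0.4],[0,0,0.4],[0,0,0.4]],"twist":[0,0,0,0,0,0,0,0,0,0],"fingers":[4.4,4.2,4,3.8,3.6,3.4,3.2,3.1,3.1,3.1]}' >/dev/null;python3 st.py
python3 -m inch '{"travel":[[0,-0.3,0],[0,-0.6,0],[0,-1,0],[0,-1.4,0],[0,-1.8,0],[0,-2.2,0],[0,-2.5,0],[0,-2.8,0],[0,-3,0],[0,-3,0]],"twist":[0,0,0,0,0,0,0,0,0,0],"fingers":[3.1,3.1,3.1,3.1,3.1,3.1,3.1,3.1,3.1,3.1]}' >/dev/null;python3 st.py
python3 - <<'E'
from h import *
from cell import vision
s=vision.get_image("scene"); A=s['frame'][135:205,195:270,::-1]
cv2.imwrite("pics/b15.png",cv2.resize(A,(600,560),interpolation=2))
E
```

```text
32.4333 [529.66 227.55  57.44] turn 0.0004 w 31.08 [ 0.2  0.  -0.1] [-0.011 -0.015  0.026] tau7 0.0
33.2667 [498.95 229.74  57.41] turn 0.0002 w 31.02 [-0.1  0.1  0.9] [-0.042 -0.001 -0.018] tau7 -0.005
```

View pics/b15.png

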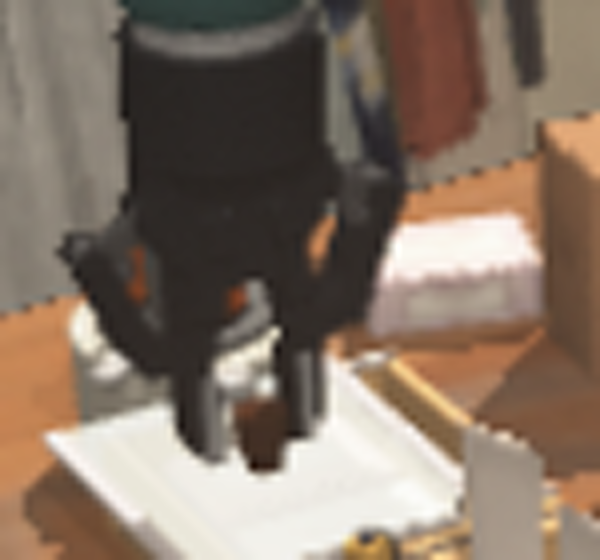

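```bash

python3 -m inch '{"travel":[[0,-0.3,0],[0,-0.6,0],[0,-0.9,0],[0,-1.2,0],[0,-1.5,0],[0,-1.7,0],[0,-1.9,0],[0,-2,0],[0,-2,0],[0,-2,0]],"twist":[0,0,0,0,0,0,0,0,0,0],"fingers":[3.1,3.1,3.1,3.1,3.1,3.1,3.1,3.1,3.1,3.1]}' >/dev/null;python3 st.py
python3 - <<'E'
from h import *
from cell import vision
s=vision.get_image("scene"); A=s['frame'][155:225,205:280,::-1]; t=vision.get_image("top");B=t['frame'][180:250,185:260,::-1]
cv2.imwrite("pics/b16.png",np.hstack([cv2.resize(A,(400,373),interpolation=2),cv2.resize(B,(400,373),interpolation=2)]))
E
```

```text
34.15 [479.31 231.24  57.37] turn 0.0002 w 30.62 [ 0.4 -0.4 -0.1] [ 0.071 -0.089 -0.026] tau7 -0.004
```

View pics/b16.png

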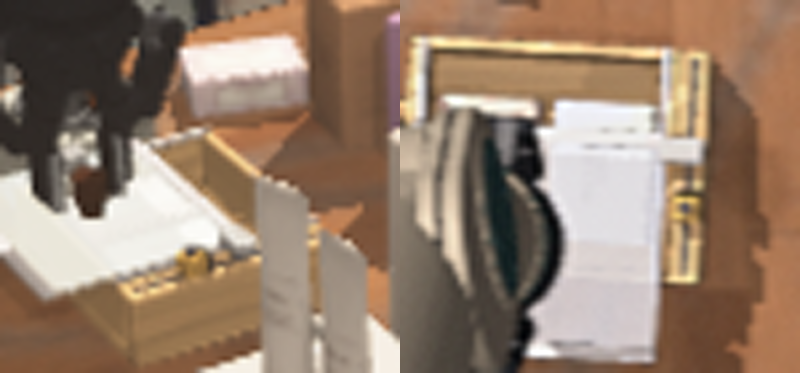

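```bash

python3 -m inch '{"travel":[[0,-0.1,0],[0,-0.2,0],[0,-0.3,0],[0,-0.4,0],[0,-0.5,0],[0,-0.6,0],[0,-0.7,0],[0,-0.8,0],[0,-0.8,0],[0,-0.8,0]],"twist":[0,0,0,0,0,0,0,0,0,0],"fingers":[3.1,3.1,3.1,3.1,3.1,3.1,3.1,3.1,3.1,3.1]}' >/dev/null;python3 st.py
python3 - <<'E'
from h import *
from cell import vision
t=vision.get_image("top");B=t['frame'][195:225,225:260,::-1]
cv2.imwrite("pics/b17.png",cv2.resize(B,(700,600),interpolation=2))
E
```

```text
35.0833 [471.43 231.72  57.38] turn 0.0002 w 31.03 [ 1.3 -0.6  0.2] [-0.031 -0.171  0.041] tau7 0.001
```

View pics/b17.png

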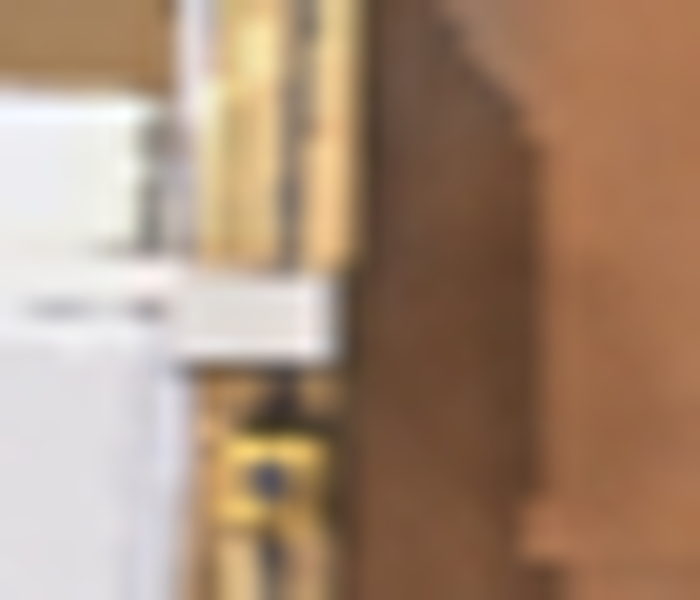

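```bash

python3 -m inch '{"travel":[[0,-0.05,0],[0,-0.1,0],[0,-0.15,0],[0,-0.2,0],[0,-0.25,0],[0,-0.3,0],[0,-0.35,0],[0,-0.4,0],[0,-0.4,0],[0,-0.4,0]],"twist":[0,0,0,0,0,0,0,0,0,0],"fingers":[3.1,3.1,3.1,3.1,3.1,3.1,3.1,3.1,3.1,3.1]}' >/dev/null;python3 st.py
```

```text
35.9667 [467.59 232.01  57.39] turn 0.0004 w 30.91 [1.4 0.  0.1] [-0.067 -0.202  0.076] tau7 0.004
```

```bash

python3 -m inch '{"travel":[[0,-0.02,0],[0,-0.04,0],[0,-0.06,0],[0,-0.08,0],[0,-0.1,0],[0,-0.12,0],[0,-0.14,0],[0,-0.15,0],[0,-0.15,0],[0,-0.15,0]],"twist":[0,0,0,0,0,0,0,0,0,0],"fingers":[3.1,3.1,3.1,3.1,3.1,3.1,3.1,3.1,3.1,3.1]}' >/dev/null;python3 st.py
```

```text
36.8 [466.26 232.15  57.41] turn 0.0004 w 31.06 [ 2.1 -0.1 -1. ] [-0.094 -0.278  0.034] tau7 0.007
```

```bash

python3 -m inch '{"travel":[[0,-0.02,0],[0,-0.04,0],[0,-0.06,0],[0,-0.08,0],[0,-0.1,0],[0,-0.12,0],[0,-0.14,0],[0,-0.15,0],[0,-0.15,0],[0,-0.15,0]],"twist":[0,0,0,0,0,0,0,0,0,0],"fingers":[3.1,3.1,3.1,3.1,3.1,3.1,3.1,3.1,3.1,3.1]}' >/dev/null;python3 st.py
```

```text
37.6333 [464.72 232.23  57.4 ] turn 0.0004 w 31.05 [ 1.5 -0.5 -1. ] [-0.059 -0.264  0.018] tau7 0.008
```

```bash

python3 -m inch '{"travel":[[0,-0.02,0],[0,-0.04,0],[0,-0.06,0],[0,-0.08,0],[0,-0.1,0],[0,-0.1,0],[0,-0.1,0],[0,-0.1,0],[0,-0.1,0],[0,-0.1,0]],"twist":[0,0,0,0,0,0,0,0,0,0],"fingers":[3.1,3.1,3.1,3.1,3.1,3.1,3.1,3.1,3.1,3.1]}' >/dev/null;python3 st.py
```

```text
38.4667 [464.18 232.26  57.42] turn 0.0006 w 31.25 [ 3.8 -0.7 -2.2] [-0.252 -0.764 -0.02 ] tau7 0.012
```

```bash

python3 -m inch '{"travel":[[0,-0.01,0],[0,-0.02,0],[0,-0.03,0],[0,-0.04,0],[0,-0.05,0],[0,-0.06,0],[0,-0.07,0],[0,-0.07,0],[0,-0.07,0],[0,-0.07,0]],"twist":[0,0,0,0,0,0,0,0,0,0],"fingers":[3.1,3.1,3.1,3.1,3.1,3.1,3.1,3.1,3.1,3.1]}' >/dev/null;python3 st.py
python3 - <<'E'
from h import *
from cell import vision
t=vision.get_image("top");B=t['frame'][195:225,225:260,::-1]
cv2.imwrite("pics/b18.png",cv2.resize(B,(700,600),interpolation=2))
E
```

```text
39.3 [464.13 232.26  57.48] turn 0.0008 w 30.91 [ 5.4 -1.  -4. ] [-0.272 -1.191 -0.058] tau7 0.015
```

View pics/b18.png

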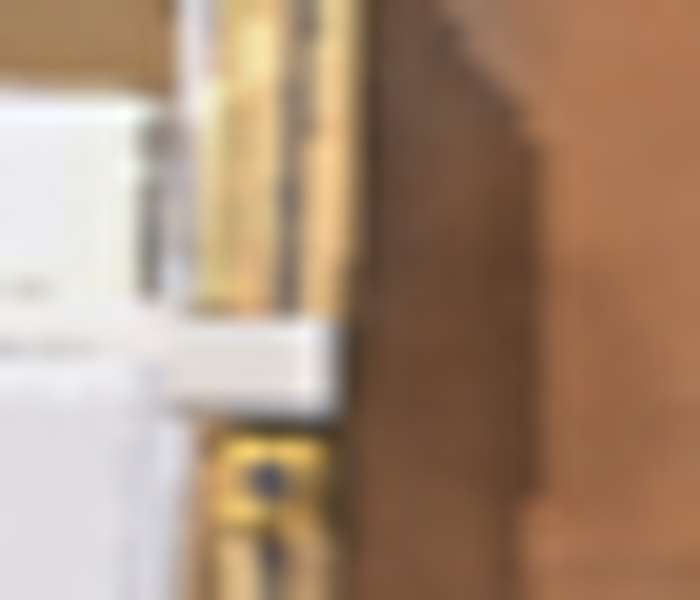

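The lid is hard against the stop: the tool holds at x = 464.1 at 5.4 N, and the lug edge at row ~415 is against the rubber. I back off and lift away.

```bash

python3 -m inch '{"travel":[[0,0.1,0],[0,0.2,0],[0,0.3,0],[0,0.4,0],[0,0.4,0],[0,0.4,0],[0,0.4,0],[0,0.4,0],[0,0.4,0],[0,0.4,0]],"twist":[0,0,0,0,0,0,0,0,0,0],"fingers":[3.1,3.1,3.1,3.1,3.6,4,4.5,5,5,5]}' >/dev/null;python3 st.py
python3 -m inch '{"travel":[[0,0,-0.8],[0,0,-2],[0,0,-4],[0,0,-6],[0,0,-8],[0,0,-10],[0,0,-12],[0,0,-14],[0,0,-15],[0,0,-15]],"twist":[0,0,0,0,0,0,0,0,0,0],"fingers":[5,5,5,5,5,5,5,5,5,5]}' >/dev/null;python3 st.py
python3 -m inch '{"travel":[[3,0,0],[6,0,0],[9,0,0],[12,0,0],[15,0,0],[18,0,0],[20,0,0],[20,0,0],[20,0,0],[20,0,0]],"twist":[0,0,0,0,0,0,0,0,0,0],"fingers":[5,5,5,5,5,5,5,5,5,5]}' >/dev/null;python3 st.py
python3 - <<'E'
from h import *
from cell import vision
s=vision.get_image("scene"); A=s['frame'][145:215,195:270,::-1]; t=vision.get_image("top");B=t['frame'][180:250,185:260,::-1]
cv2.imwrite("pics/b19.png",np.hstack([cv2.resize(A,(400,373),interpolation=2),cv2.resize(B,(400,373),interpolation=2)]))
cv2.imwrite("pics/b20.png",t['frame'][:,:,::-1])
E
```

```text
40.1833 [466.96 232.09  57.39] turn 0.0004 w 50.18 [-0.1 -0.4  0.4] [0.049 0.009 0.018] tau7 0.0
41.0167 [468.46 232.64 209.84] turn 0.0004 w 49.63 [ 0.1 -0.6  0. ] [ 0.006 -0.004  0.015] tau7 -0.09
41.85 [481.25 429.96 206.17] turn 0.0013 w 50.12 [-0.7 -0.5  0.7] [-0.021  0.038  0.005] tau7 -0.001
```

View pics/b19.png

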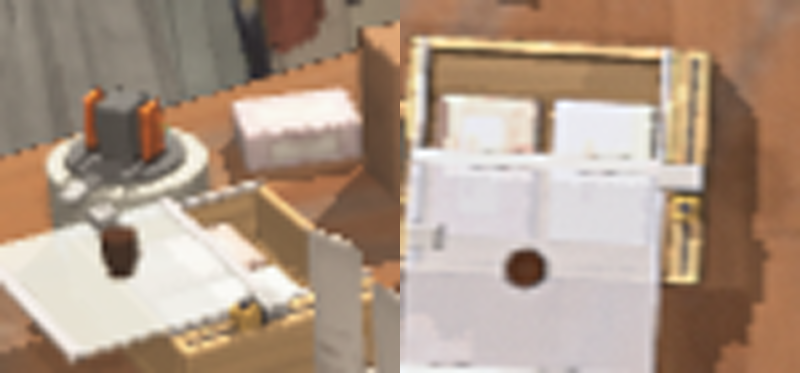

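View pics/b20.png

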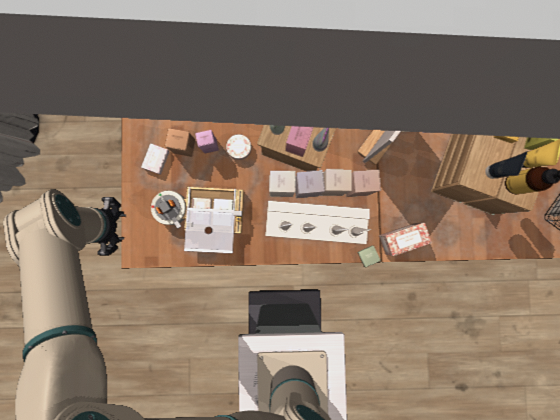

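The lid is at the stop (lug at top-view pixel ≈(238,213)), the bystanders are in place, and the robot is clear. Last check: dial angle and tab spread.

```bash
python3 - <<'E'
from dial import *
from cell import vision
t=vision.get_image('top'); a,_=ang(t); print("dial~",np.radians(-94-a))
f=t["frame"].astype(float); w=np.clip(f[...,0]-f[...,2]-45,0,None)
B=t['frame'][185:228,148:188,::-1]; cv2.imwrite("pics/b21.png",cv2.resize(B,(560,600),interpolation=2))
m=((f[...,0]-f[...,2]>70)).astype(np.uint8); print(comps(m,(154,192,182,222),2))
C=[c for s_,c in comps(m,(154,192,182,222),5)]
P=[]
for c in C:
    x0,y0=int(c[0])-5,int(c[1])-5; ww=w[y0:y0+11,x0:x0+11]; 
    yy,xx=np.mgrid[y0:y0+11,x0:x0+11]; P.append(onz(t,((xx*ww).sum()/ww.sum(),(yy*ww).sum()/ww.sum()),95))
print(P,[np.linalg.norm(p-q) for p in P for q in P])
E
```

```text
dial~ 0.9941279768010678
[([154, 192, 5, 5, 15], [155.33, 193.33]), ([168, 200, 6, 6, 26], [170.65, 202.46]), ([156, 207, 6, 7, 20], [158.1, 209.9]), ([154, 219, 3, 3, 6], [154.67, 220.33])]
[array([577.32363906, 383.01797481,  95.        ]), array([547.96885244, 334.48180258,  95.        ]), array([528.70167662, 371.82972558,  95.        ]), array([495.99337668, 385.10435575,  95.        ])] [np.float64(0.0), np.float64(56.72268957366982), np.float64(49.892606190346164), np.float64(81.35701914116888), np.float64(56.72268957366982), np.float64(0.0), np.float64(42.02489044150112), np.float64(72.55406928786799), np.float64(49.892606190346164), np.float64(42.02489044150112), np.float64(0.0), np.float64(35.299414880894965), np.float64(81.35701914116888), np.float64(72.55406928786799), np.float64(35.299414880894965), np.float64(0.0)]
```

View pics/b21.png

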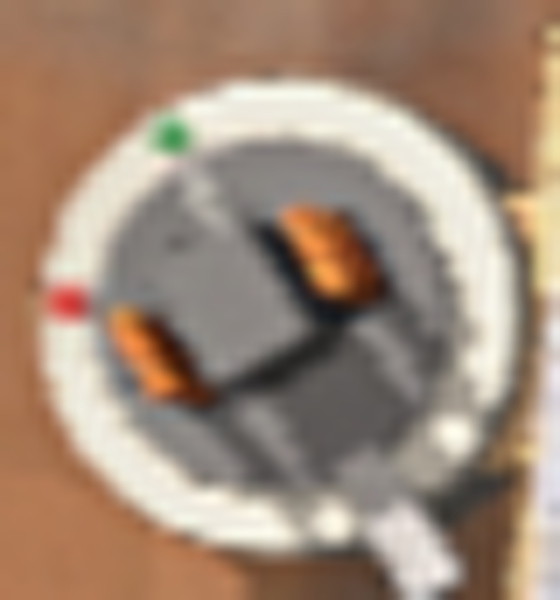

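The pointer is on the green mark and both tabs stand clear of the block, with centres 42 mm apart (41 mm when fully out at the start). I hand the job in.

```bash
python3 -c "
from cell import ctrl
print(ctrl.finish_job())"
```

```text
the job is handed in; nothing more can be done
None
```

The case is open and the job is handed in, with no verdict reported. The dial is locked in its open catch, the lid is against the stop, and the arm stands clear. The robot's clock read about 42 s of the 70 s allowed.

**Dial:** I pinched both tabs and turned the dial clockwise. The first pass went past the catch, because 41 mm between the fingers kept the tabs in. I came back with the fingers at 43.5 mm. The dial then stayed at about 0.95–0.96 rad while the turning torque rose to 0.45 N m, so it was locked, and I let go.

**Lid:** I pushed the lid by its knob until it stopped moving. The tool force was 5.4 N when I backed off and lifted away.

**Last checks:**
- The pointer is on the green mark, and both tabs are out (centres about 42 mm apart, against 41 mm at the start).
- The lug was on the rubber face, and I saw no gap after the arm left.
- The other goods look unmoved in the top view; I did not measure this.

**What disagreed or was not measured:**
- The finger tips were about 25–30 mm higher relative to the TCP than the stated 25 mm `nose_length` implied. I went by the pictures and lowered in small guarded steps.
- The camera put the dial at 0.95–0.99 rad in different pictures, more than the catch should allow. I put this down to camera error.
- Forces on the single tabs were not measured, only the net tool force. It peaked near 15 N, mostly vertical friction while closing.

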